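# Make up a warm charge of drying beads

## Robot

A 6-joint arm with a two-finger parallel gripper is mounted at the origin on the work surface. World frame = base frame: x ahead of the robot, y to its left, z up, the work surface at z = 0. Lengths are in m, angles in degrees, forces in N, time in s.
With the tool pointing down it reaches from about 0.425 to 1.125 m from the base axis. Payload 14.9 kg.
Tool frame: the origin (TCP) lies at the very end of the fingers, on their centre line; the grasp point (between the pads) lies behind it (arm.grip_depth is the z of the grasp point in the tool frame, in m); z points along the fingers, y is the line along which they close (so a half turn about z gives the same grasp; the last joint's range is limited). The gripper opens to 91 mm and grips with 3 to 60 N. Pads are 32 mm wide; open, the fingers measure 118 mm over their backs; the gripper's body (76 mm by 178 mm) begins 60 mm behind the grasp point.
Start: joints at [-68.314, 21.709, 99.362, -0, 58.929, -1.908], TCP at [0.28, -0.641, 0.214] pointing down, gripper open.
Joint ranges: [-158.91, 158.91], [-42.39, 125.64], [0.06, 152.35], [-60.88, 240.88], [17.5, 164.5], [-176.32, 176.32]. Speed limits (degrees/s): [108.29, 108.29, 136.94, 180, 180, 180].

## Interface

Orientations are given as [roll, pitch, yaw] about the fixed x, y, z axes, in that order (R = Rz(yaw) Ry(pitch) Rx(roll)).
In Python, from station import arm, imaging, ticket gives the robot as it stands.
- The arm moves only by the tool carry_out, never from a script. Its argument "increments" is a list of rows, each a list of 4 numbers: the shift along the tool's x, y, z in m, then the turn about the tool's z in rad. In form: [[tx, ty, tz, spin], ...]. A call has 1 to 20 rows; each row is the pose to reach, as a shift and turn from the pose commanded when the call began, along the tool's axes at that moment; what a row does not reach only later rows make up. A row lasts 1/10 s, in which the tool goes at most 50 mm and 8.59 degrees, less where a joint would pass 70% of its speed; a pose out of reach is approached as far as the arm can. A call with a gripper value outside its range is refused whole. "hand" is the opening, from -1 (shut) to 1 (fully open), set as the call begins (left out, the last holds). The fingers move at their own pace and stop on an object; the grip force is fixed at half the most. Time passes only in rows, so rows that repeat a pose let the fingers close. It gives the time, the measured TCP pose, the force, the opening and the grip force at its end, in the units of the state.
- arm.sense(): the state, without advancing time (a new reading comes with each control period).
- imaging.grab_frame(name): name is "scene" or "top" or "wrist"; returns the picture (384x512x3 uint8, blue, green, red); there is no depth.
- imaging.get_calibration(name): a dict with "intrinsics" (3x3 intrinsics, pixels), "xyz" and "orientation" of the camera in the world; the wrist camera has in their place "T_tool_cam" (4x4, takes a point from camera to tool coordinates, whose origin is the TCP and whose axes are the flange's). Camera axes: x right, y up, looking along -z (the intrinsics and any distortion apply to the point x, -y, -z); pixel columns grow to the right and rows downward; lengths in m; the calibration is good to about 2 mm. The wrist camera is an equidistant fisheye: a pixel r from the principal point sees the ray r / f radians off the axis. A picture is of the moment at which its call begins: read the wrist's pose just before it. get_calibration takes no time and is no camera call.
- ticket.finish_job(): hands the job in; it is judged then, once.
The state is a dict: "t": time; "q": joint angles; "qvel": joint speeds; "tau": joint torques, N m; "tool_pos": TCP position; "eef_rot": TCP orientation; "ft_force": force on the tool from outside, world axes, zero at the start; "moment": the same for the moment, N m; "gripper_width": opening from 0.0 (shut) to 1.0 (fully open); "gripper_force": force on a finger pad.
Only numpy, scipy, OpenCV 4.12 (cv2) and the standard library are available. Lean on these libraries where they do the work, as an engineer would, in place of code of your own. Each camera call takes 0.05 s, during which the arm holds its last target. There are 200 camera calls.

## Task

Set the steel bowl with its white beads down onto the warming base so that both pegs come through the holes of its foot plate and it sits flat, then put every orange tablet from the mat into it, spilling nothing. Then take the red-handled rod and stir the beads and tablets with its foot close to the bowl's floor, at least three full wide circles anticlockwise seen from above. Stand the rod back upright in its stand, take the yellow thermometer, aim it down over the rim at the middle of the bead bed from about 12 cm and hold it steady for two seconds, then lay it back level in its cradle, lying along it; leave the bottle, beaker and glove box alone.

Things in the scene. Friction and masses are not known exactly. Their poses are not given: they have to be found in the camera images.
- base: Warming base, fixed: flat black box 220 x 165 mm, top face 45 mm above the bench. Origin: centre of its underside. On its top, on its own x axis at x = +86 and -86 mm, stand two steel pegs, 10 mm thick, 18 mm high, the last 6 mm tapered.
- base_seat (a point): Centre of the base's top face, midway between the pegs, 45 mm above the bench: the bowl's origin comes here when the bowl is home. Axes as the base.
- bowl: Loose steel bowl, 0.25 kg, holding six white balls. Origin: centre of its underside. Foot plate 206 (x) x 60 x 10 mm, a 14 mm hole at x = +86 and -86. Above it the round bowl: rim 65 mm high, inner radius 62; flat floor 15 mm above the underside out to radius 43, then sloping up at 40 degrees to radius 58. Blue grip lug on the rim at y = +68 and -68. A half turn makes no difference.
- bowl_lug (a point): Centre of the blue grip lug on the bowl's +y side, at y = 68 mm, 55 mm above the bowl's underside; its twin is at y = -68. Each is 32 mm along x, 14 mm thick along y and 24 mm high (43 to 67 mm above the underside). Pinch one across its thickness from above, one finger inside the bowl, one outside.
- bowl_heart (a point): Middle of the bead bed: on the bowl's axis, 24 mm above its underside (9 mm above the inner floor). The spot to aim the thermometer at.
- mat: Thin green mat 170 x 160 x 3 mm, fixed on the bench, no rim; the orange tablets wait on it. Origin: centre of its underside.
- rod: Stirring rod, steel, upright, 152 mm long, 0.12 kg: round shaft 16 mm across, foot 24 mm across and 18 mm high with rounded-off edges, and on top a red square handle 22 x 22 mm from 102 to 152 mm above the foot's underside: grip it there, about 130 mm up. Origin: centre of the foot's underside; z up along the rod, handle faces square to its x and y.
- rod_stand: Round wooden stand, fixed, 64 mm across and 45 mm high, with an open round well 36 mm across whose floor is 6 mm above the bench; the rod stands upright in it. Origin: centre of its underside.
- thermo: Yellow infrared thermometer, 0.14 kg: level bar 130 (x) x 28 (y) x 30 (z) mm with a black head at its +x end that is bent 45 degrees downward. Origin: centre of the bar's underside; x towards the head, z up. Pinch the bar across its 28 mm width at the middle, from above.
- thermo_lens (a point): The thermometer's lens, in the head, at x = 87, z = -3 mm from the thermometer's origin. This point's x axis is the line of sight: forward along the thermometer's x and 45 degrees down. It reads between 60 and 200 mm from the lens.
- cradle: Grey cradle of the thermometer, fixed: block 90 (x) x 54 (y) mm, 30 mm high, with a low lip 6 mm high along both long sides, 40 mm between lips; the bar lies on it along x between the lips, head hanging out beyond the +x end. Origin: centre of its underside.
- flask: Bystander: glass bottle with blue cap, 70 mm across, 190 mm high. Origin: centre of its underside.
- beaker: Bystander: empty glass beaker, 72 mm across, 90 mm high. Origin: centre of its underside.
- gloves: Bystander: box of gloves 230 (x) x 120 x 70 mm. Origin: centre of its underside.
- ball1: White glazed drying bead, a ball 18 mm across, 12 g, inside the bowl. Origin: its centre.
- ball2: White glazed drying bead, a ball 18 mm across, 12 g, inside the bowl. Origin: its centre.
- ball3: White glazed drying bead, a ball 18 mm across, 12 g, inside the bowl. Origin: its centre.
- ball4: White glazed drying bead, a ball 18 mm across, 12 g, inside the bowl. Origin: its centre.
- ball5: White glazed drying bead, a ball 18 mm across, 12 g, inside the bowl. Origin: its centre.
- ball6: White glazed drying bead, a ball 18 mm across, 12 g, inside the bowl. Origin: its centre.
- tablet1: Orange smooth indicator tablet, upright disc 22 mm across and 18 mm high, 15 g, on the mat at the start; two to four of the four are there, the others absent (None). Origin: its centre.
- tablet2: Orange smooth indicator tablet, upright disc 22 mm across and 18 mm high, 15 g, on the mat at the start; two to four of the four are there, the others absent (None). Origin: its centre.
- tablet3: Orange smooth indicator tablet, upright disc 22 mm across and 18 mm high, 15 g, on the mat at the start; two to four of the four are there, the others absent (None). Origin: its centre.
- tablet4: Orange smooth indicator tablet, upright disc 22 mm across and 18 mm high, 15 g, on the mat at the start; two to four of the four are there, the others absent (None). Origin: its centre.
Not all that is in view belongs to the job. Several things have the shape of the mat; the one meant has the colours described above.

How it is judged (in metres and radians):
On the way, in this order (a step that is already met when the one before it is completed fails the run):
1. the bowl is home: both pegs through the holes of its foot plate, plate flat on the base, lugs released (horizontal distance between bowl and base_seat below 0.005 m and z of bowl in the frame of base_seat below 0.003 m and angle between bowl's own z axis and vertical below 0.04 rad and contact force between the fingers and bowl below 0.1 N), for 0.2 s.
2. every tablet there is lies in the seated bowl, released (horizontal distance between bowl and base_seat below 0.005 m and z of bowl in the frame of base_seat below 0.003 m and angle between bowl's own z axis and vertical below 0.04 rad and horizontal distance between each of tablet1, tablet2, tablet3, tablet4 and bowl below 0.058 m and z of tablet1 in the frame of bowl between 0.014 and 0.065 m and z of tablet2 in the frame of bowl between 0.014 and 0.065 m and z of tablet3 in the frame of bowl between 0.014 and 0.065 m and z of tablet4 in the frame of bowl between 0.014 and 0.065 m and contact force between the fingers and tablet1 below 0.1 N and contact force between the fingers and tablet2 below 0.1 N and contact force between the fingers and tablet3 below 0.1 N and contact force between the fingers and tablet4 below 0.1 N), for 0.2 s.
3. stirring, turn 1: the rod's foot sweeps through the far third of the bowl close to its floor, setting beads in motion (x of rod in the frame of base_seat above 0.009 m and z of rod in the frame of bowl below 0.03 m and horizontal distance between rod and bowl below 0.056 m and linear speed of any of ball1, ball2, ball3, ball4, ball5, ball6, tablet1, tablet2, tablet3, tablet4 above 0.006 m/s).
4. stirring, turn 1: the rod's foot sweeps through the left third of the bowl close to its floor, setting beads in motion (x of rod in the frame of base_seat below 0 m and y of rod in the frame of base_seat above 0.008 m and z of rod in the frame of bowl below 0.03 m and horizontal distance between rod and bowl below 0.056 m and linear speed of any of ball1, ball2, ball3, ball4, ball5, ball6, tablet1, tablet2, tablet3, tablet4 above 0.006 m/s).
5. stirring, turn 1: the rod's foot sweeps through the right third of the bowl close to its floor, setting beads in motion (x of rod in the frame of base_seat below 0 m and y of rod in the frame of base_seat below -0.008 m and z of rod in the frame of bowl below 0.03 m and horizontal distance between rod and bowl below 0.056 m and linear speed of any of ball1, ball2, ball3, ball4, ball5, ball6, tablet1, tablet2, tablet3, tablet4 above 0.006 m/s).
6. stirring, turn 2: the rod's foot sweeps through the far third of the bowl close to its floor (x of rod in the frame of base_seat above 0.009 m and z of rod in the frame of bowl below 0.03 m and horizontal distance between rod and bowl below 0.056 m).
7. stirring, turn 2: the rod's foot sweeps through the left third of the bowl close to its floor (x of rod in the frame of base_seat below 0 m and y of rod in the frame of base_seat above 0.008 m and z of rod in the frame of bowl below 0.03 m and horizontal distance between rod and bowl below 0.056 m).
8. stirring, turn 2: the rod's foot sweeps through the right third of the bowl close to its floor (x of rod in the frame of base_seat below 0 m and y of rod in the frame of base_seat below -0.008 m and z of rod in the frame of bowl below 0.03 m and horizontal distance between rod and bowl below 0.056 m).
9. the held thermometer looks at the middle of the bead bed and is steady for 1 s: sight line within 20 mm of it, 60 to 200 mm away, looking down over the rim (x of bowl_heart in the frame of thermo_lens between 0.06 and 0.2 m and y of bowl_heart in the frame of thermo_lens between -0.02 and 0.02 m and z of bowl_heart in the frame of thermo_lens between -0.02 and 0.02 m and angle between thermo_lens's own x axis and vertical above 2.1 rad and linear speed of thermo below 0.015 m/s and angular speed of thermo below 0.15 rad/s), for 1 s.
At the end, for the whole second after the job is handed in: Bowl flat on base (within 5 mm, 3 mm high); all balls and tablets in it; rod upright (0.2 rad) on the floor of its stand's well (within 14 mm); thermometer level on its cradle (within 30 mm and 0.25 rad); all released, at rest (horizontal distance between bowl and base_seat below 0.005 m and z of bowl in the frame of base_seat below 0.003 m and angle between bowl's own z axis and vertical below 0.04 rad and horizontal distance between each of ball1, ball2, ball3, ball4, ball5, ball6, tablet1, tablet2, tablet3, tablet4 and bowl below 0.058 m and z of ball1 in the frame of bowl between 0.014 and 0.065 m and z of ball2 in the frame of bowl between 0.014 and 0.065 m and z of ball3 in the frame of bowl between 0.014 and 0.065 m and z of ball4 in the frame of bowl between 0.014 and 0.065 m and z of ball5 in the frame of bowl between 0.014 and 0.065 m and z of ball6 in the frame of bowl between 0.014 and 0.065 m and z of tablet1 in the frame of bowl between 0.014 and 0.065 m and z of tablet2 in the frame of bowl between 0.014 and 0.065 m and z of tablet3 in the frame of bowl between 0.014 and 0.065 m and z of tablet4 in the frame of bowl between 0.014 and 0.065 m and horizontal distance between rod and rod_stand below 0.014 m and z of rod in the frame of rod_stand below 0.012 m and angle between rod's own z axis and vertical below 0.2 rad and horizontal distance between thermo and cradle below 0.03 m and z of thermo in the frame of cradle between 0.024 and 0.037 m and angle between thermo's own z axis and vertical below 0.12 rad and angle between the x axis of thermo and the x axis of cradle, either way round below 0.25 rad and linear speed of each of bowl, rod, thermo below 0.02 m/s); the robot touches nothing.
It fails at once if a bystander (bottle, beaker, glove box) is moved more than 3 cm (distance of any of flask, beaker, gloves from where it was at the start of the episode above 0.03 m).
It fails at once if the bowl is tipped more than 0.6 rad (angle between bowl's own z axis and vertical above 0.6 rad).
Of tablet1, tablet2, tablet3, tablet4 only 2 to 4 are there at a start; the rules pass over those that are not, and their reading is None.
At some moment in a run one of tablet1, tablet2, tablet3, tablet4 may be knocked a few centimetres aside while the robot is not near it.
It also fails if it takes over 210 s, if anything falls off the work surface, if the arm or the gripper's body presses on something with over 40 N, if the wrist force passes 120 N, or if a joint passes its speed limit or range.

## Working session

There is one attempt and no reset: what is moved stays moved. The work goes in short steps, Python scripts to look and compute and a tool call to move; the robot and the scene stay as the last step left them, time stands still between calls to the robot, and variables do not carry over. Pictures are saved under pics/ and viewed, at most 14 in all, crops included, and the job is handed in when it is done.

Besides the shell and the picture viewer there is one more tool, called after "Request:" in YAML: its name, and indented under it one key for each argument. carry_out: Moves the arm, as the interface text tells. Its arguments: {"type":"object","properties":{"increments":{"type":"array","items":{"type":"array","items":{"type":"number"}}},"hand":{"type":"number"}},"required":["increments"]}

```bash
ls; mkdir -p pics
python3 - <<'E'
from station import arm, imaging
import cv2,numpy as np
np.set_printoptions(precision=4,suppress=True)
for n in("scene","top","wrist"):
    cv2.imwrite(f"pics/{n}0.png",imaging.grab_frame(n)); print(n,imaging.get_calibration(n))
print(arm.sense(),arm.grip_depth)
a=cv2.imread("pics/top0.png");cv2.imwrite("pics/top0b.png",cv2.resize(a,(800,600),interpolation=cv2.INTER_CUBIC))
a=cv2.imread("pics/scene0.png");cv2.imwrite("pics/scene0b.png",cv2.resize(a,(800,600),interpolation=cv2.INTER_CUBIC))
E
```

```text
pics
scene {'intrinsics': array([[455.7454,   0.    , 251.1145],
       [  0.    , 455.7454, 196.9731],
       [  0.    ,   0.    ,   1.    ]]), 'xyz': array([ 1.5996, -0.217 ,  0.9817]), 'orientation': array([51.4952,  0.2287, 79.2393])}
top {'intrinsics': array([[408.1193,   0.    , 254.5513],
       [  0.    , 408.1193, 189.7257],
       [  0.    ,   0.    ,   1.    ]]), 'xyz': array([ 0.4014, -0.019 ,  1.4358]), 'orientation': array([  4.2121,  -0.2801, -89.9553])}
wrist {'intrinsics': array([[297.3186,   0.    , 253.663 ],
       [  0.    , 297.3186, 191.5018],
       [  0.    ,   0.    ,   1.    ]]), 'T_tool_cam': array([[-0.0006,  0.9606,  0.2778,  0.0776],
       [ 1.    ,  0.0004,  0.0007, -0.0013],
       [ 0.0005,  0.2778, -0.9606, -0.171 ],
       [ 0.    ,  0.    ,  0.    ,  1.    ]])}
{'t': 0.15, 'q': array([-68.3136,  21.7325,  99.3879,   0.0006,  58.9289,  -1.9063]), 'qvel': array([-0.0919, -0.0346, -0.0871, -0.0114,  0.0328, -0.0566]), 'tau': array([ -0.0016, -76.4117, -43.4658,   0.0651,   0.041 ,  -0.0001]), 'tool_pos': array([ 0.2801, -0.6412,  0.2134]), 'eef_rot': array([-179.9508,   -0.0022,   23.5923]), 'ft_force': array([ 0.4933, -0.4093, -0.5883]), 'moment': array([ 0.01  ,  0.0254, -0.0303]), 'gripper_force': 0.0, 'gripper_width': 1.0003894604569985} -0.0188
```

View pics/top0b.png

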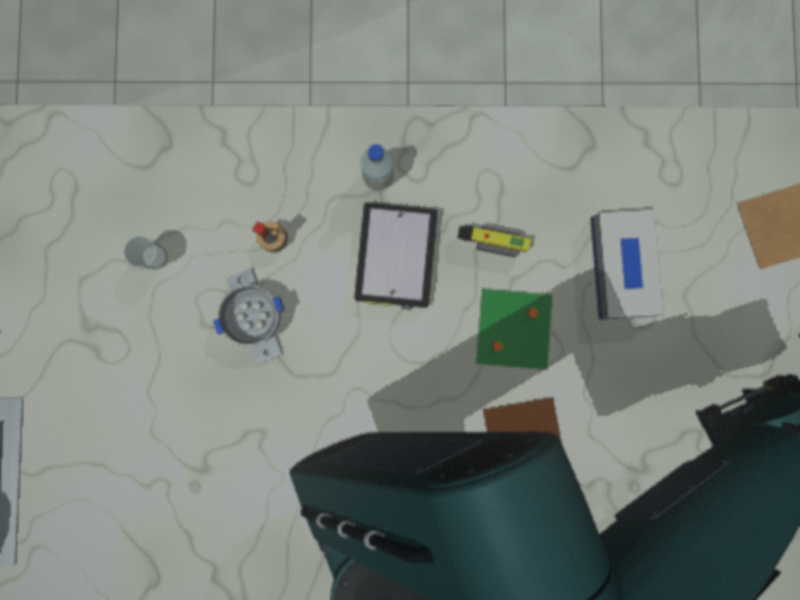

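View pics/scene0b.png

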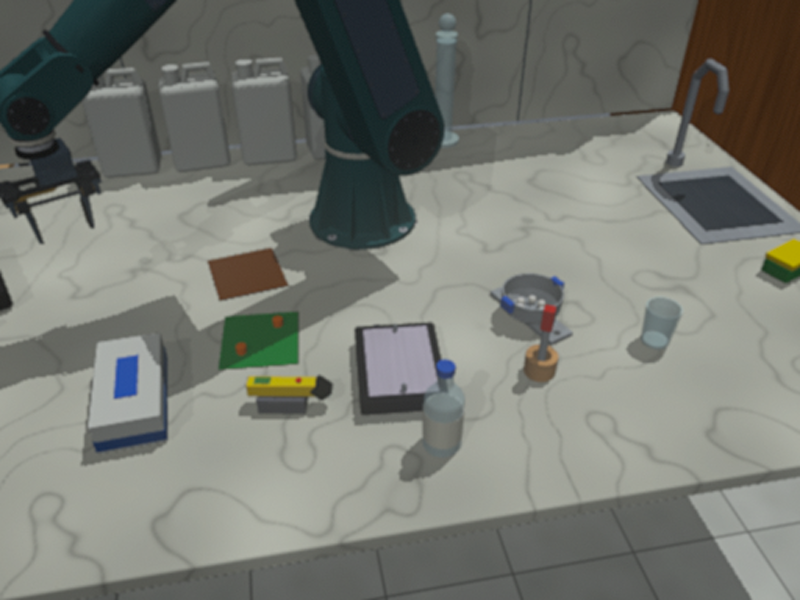

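Candidates for the mat in the top view (800x600): green (514,329), brown (522,416) and tan (775,225). I choose the green one, which has two orange tablets at (533,313) and (498,346). The base is the black-framed box at (398,254), with pegs at (400,214) and (393,292). The bowl is at (251,314) with lugs at (278,303) and (219,327). The rod is at (265,233) and the thermometer at (495,238). Next I measure these.

```bash
cat > h.py <<'E'
from station import arm, imaging, ticket
import cv2, numpy as np
from scipy.spatial.transform import Rotation as Ro
np.set_printoptions(precision=4,suppress=True)
def pose(s): return Ro.from_euler('xyz',s["eef_rot"],degrees=True).as_matrix(), np.array(s["tool_pos"])
def cam(n,s=None):
    c=imaging.get_calibration(n)
    if n!="wrist": return c["intrinsics"],Ro.from_euler('xyz',c["orientation"],degrees=True).as_matrix(),c["xyz"]
    R,p=pose(s or arm.sense()); T=c["T_tool_cam"]
    return c["intrinsics"],R@T[:3,:3],R@T[:3,3]+p
def ray(n,uv,C):
    K,R,p=C; d=np.array([(uv[0]-K[0,2])/K[0,0],(uv[1]-K[1,2])/K[1,1]])
    if n=="wrist":
        r=np.linalg.norm(d)+1e-12; v=np.r_[d/r*np.sin(r),np.cos(r)]
    else: v=np.r_[d,1]
    return R@(v*[1,-1,-1])
def at(n,uv,z,C=None):
    C=C or cam(n); d=ray(n,uv,C); return C[2]+d*(z-C[2][2])/d[2]
def proj(n,P,C=None):
    K,R,p=C or cam(n); v=(R.T@(np.array(P)-p))*[1,-1,-1]
    if n=="wrist":
        r=np.hypot(v[0],v[1]); a=np.arctan2(r,v[2]); d=v[:2]/(r+1e-12)*a
    else: d=v[:2]/v[2]
    return d*K[0,0]+K[:2,2]
def inc(*wps):
    "waypoints (x,y,z,yaw deg) -> rows from the present pose"
    s=arm.sense(); R,p=pose(s); y0=s["eef_rot"][2]
    print("at",p,"yaw",round(y0,2))
    for w in wps:
        d=R.T@(np.array(w[:3])-p); a=-np.radians((w[3]-y0+180)%360-180)
        print("  ",w,"->",np.round(np.r_[d,a],4).tolist())
def snap(n,f,scale=1.5625,box=None):
    s=arm.sense(); im=imaging.grab_frame(n); cv2.imwrite(f"pics/{f}_raw.png",im)
    o=im if box is None else im[box[1]:box[3],box[0]:box[2]]
    cv2.imwrite(f"pics/{f}.png",cv2.resize(o,None,fx=scale,fy=scale,interpolation=cv2.INTER_CUBIC))
    return s,im
def blobs(im,lo,hi,amin=8):
    m=cv2.inRange(cv2.cvtColor(im,cv2.COLOR_BGR2HSV),np.array(lo),np.array(hi))
    n,_,st,c=cv2.connectedComponentsWithStats(m)
    return [(c[i],int(st[i,4])) for i in range(1,n) if st[i,4]>=amin]
E
python3 - <<'E'
from h import *
im=cv2.imread("pics/top0.png"); k=.64
for n,lo,hi,z in(("blue",(100,120,80),(130,255,255),.055),("orange",(5,120,80),(16,255,255),.021),("red",(0,150,100),(5,255,255),.15),("green",(50,100,30),(75,255,255),.003),("yellow",(22,130,100),(35,255,255),.06)):
    for c,a in blobs(im,lo,hi): print(n,c/k,a,at("top",c,z))
for n,uv,z in(("peg",(400,214),.063),("peg",(393,292),.063),("plate",(241,279),.01),("plate",(267,349),.01),("stand",(271,237),.045),
 ("thermohead",(466,233),.05),("thermotail",(531,243),.06),("flask",(378,172),.1),("beaker",(152,255),0)): print(n,at("top",np.array(uv)*k,z))
E
```

```text
blue [375.0919 151.6085] 68 [0.8237 0.0246 0.055 ]
blue [630.9787 262.5561] 334 [ 0.5779 -0.5349  0.055 ]
blue [277.5095 303.6932] 33 [0.4871 0.2349 0.055 ]
blue [218.1771 325.7812] 30 [0.4391 0.3623 0.055 ]
orange [531.875  312.4375] 25 [ 0.4703 -0.324   0.021 ]
orange [496.875  345.3125] 23 [ 0.3974 -0.2454  0.021 ]
orange [522.8483 416.8388] 708 [ 0.2408 -0.3008  0.021 ]
red [258.8901 228.0711] 29 [0.6354 0.2576 0.15  ]
green [516.5441 240.9926] 17 [ 0.6335 -0.2955  0.003 ]
green [513.5154 328.5088] 1942 [ 0.435  -0.2861  0.003 ]
yellow [496.3739 238.3109] 237 [ 0.6301 -0.2405  0.06  ]
peg [ 0.6827 -0.0304  0.063 ]
peg [ 0.5122 -0.0154  0.063 ]
plate [0.5453 0.3259 0.01  ]
plate [0.3888 0.2651 0.01  ]
stand [0.6347 0.2532 0.045 ]
thermohead [ 0.6434 -0.1755  0.05  ]
thermotail [ 0.6199 -0.3159  0.06  ]
flask [0.7657 0.0168 0.1   ]
beaker [0.6007 0.5306 0.    ]
```

Run:
```python
from h import *
inc((.45,-.25,.25,-5),(.57,-.03,.22,-5))
```

```text
at [ 0.2801 -0.6412  0.2134] yaw 23.59
   (0.45, -0.25, 0.25, -5) -> [0.3123, -0.2905, -0.0363, 0.499]
   (0.57, -0.03, 0.22, -5) -> [0.5103, -0.4441, -0.0062, 0.499]
```

Request:
carry_out:
  increments:
    - [0.312,-0.29,-0.036,0.5]
    - [0.312,-0.29,-0.036,0.5]
    - [0.312,-0.29,-0.036,0.5]
    - [0.312,-0.29,-0.036,0.5]
    - [0.312,-0.29,-0.036,0.5]
    - [0.312,-0.29,-0.036,0.5]
    - [0.312,-0.29,-0.036,0.5]
    - [0.312,-0.29,-0.036,0.5]
    - [0.312,-0.29,-0.036,0.5]
    - [0.312,-0.29,-0.036,0.5]
    - [0.51,-0.444,-0.006,0.5]
    - [0.51,-0.444,-0.006,0.5]
    - [0.51,-0.444,-0.006,0.5]
    - [0.51,-0.444,-0.006,0.5]
    - [0.51,-0.444,-0.006,0.5]
    - [0.51,-0.444,-0.006,0.5]
    - [0.51,-0.444,-0.006,0.5]
    - [0.51,-0.444,-0.006,0.5]
    - [0.51,-0.444,-0.006,0.5]
    - [0.51,-0.444,-0.006,0.5]
  hand: 0

```text
t: 2.15
tool_pos: [0.5695, -0.0316, 0.2201]
eef_rot: [180.0, -0.0, -5.1]
ft_force: [0.0, -0.1, 0.1]
gripper_width: 0.5
gripper_force: 0.0
```

Run:
```python
from h import *
s,im=snap("wrist","w1")
print(s["tool_pos"],s["eef_rot"],s["gripper_width"])
C=cam("wrist",s); print(proj("wrist",(.6827,-.0304,.063),C)*1.5625,proj("wrist",(.5122,-.0154,.063),C)*1.5625)
inc((.487,.235,.20,20.7))
```

```text
[ 0.5695 -0.0316  0.2201] [179.9972  -0.0153  -5.1425] 0.49981182643919575
[381.0978 118.3456] [383.0854 350.4311]
at [ 0.5696 -0.0314  0.2201] yaw -5.13
   (0.487, 0.235, 0.2, 20.7) -> [-0.1061, -0.258, 0.0201, -0.4509]
```

View pics/w1.png

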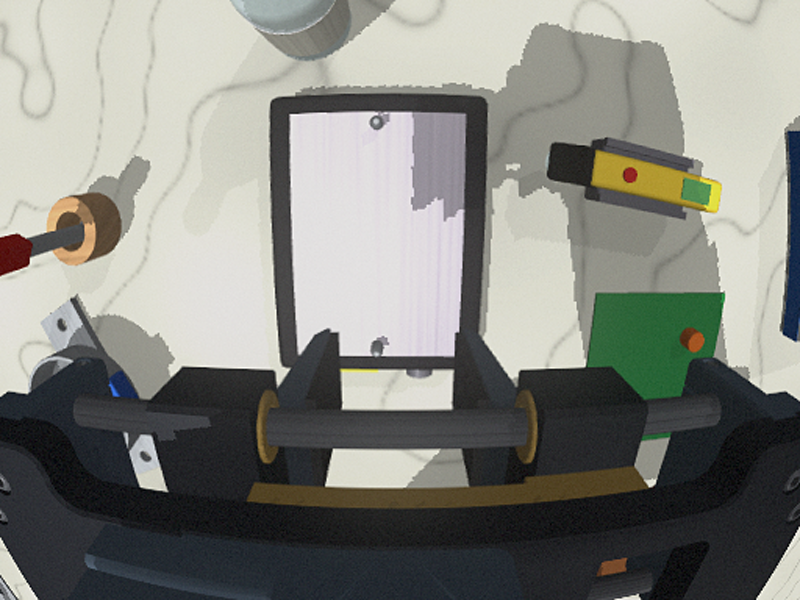

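The wrist view shows the peg tops at about (376,121) and (377,345). The bowl plate's holes are at (62,325) and (145,457), the stand well at (77,230), the cradle at (650,180) and two tablets on the mat. Next I go over lug A and measure the bowl.

Run:
```python
from h import *
from scipy.spatial.transform import Rotation
s=dict(tool_pos=[.5695,-.0316,.2201],eef_rot=[179.9972,-.0153,-5.1425]); C=cam("wrist",s)
f=lambda u,v,z:at("wrist",np.array([u,v])/1.5625,z,C)
a,b=f(376,121.5,.063),f(377,345.5,.063)
print("pegs",a,b,np.linalg.norm(a-b),(a+b)/2,np.degrees(np.arctan2(*(a-b)[1::-1])))
im=cv2.imread("pics/w1_raw.png")
print("base edge top corners",[f(*c,.045) for c in((271,100),(487,98),(482,366),(282,366))])
h1,h2=f(62,325,.01),f(145,457,.01);print("holes",h1,h2,np.linalg.norm(h1-h2),(h1+h2)/2,np.degrees(np.arctan2(*(h1-h2)[1::-1])))
print("stand well",f(77,228,.045),"cradle corners top .036",[f(*c,.036) for c in((601,139),(692,161),(684,218),(587,200))])
print("thermo bar bl/tail",[f(*c,.06) for c in((597,150),(592,199),(722,180),(717,212))],"tab",f(690,337,.021))
```

```text
pegs [ 0.6808 -0.0267  0.063 ] [ 0.5166 -0.0112  0.063 ] 0.16486986403393117 [ 0.5987 -0.0189  0.063 ] -5.387198912525704
base edge top corners [array([0.7095, 0.0507, 0.045 ]), array([ 0.6948, -0.1094,  0.045 ]), array([ 0.4831, -0.0939,  0.045 ]), array([0.4975, 0.0714, 0.045 ])]
holes [0.5401 0.3289 0.01  ] [0.3784 0.2697 0.01  ] 0.17218283502209 [0.4592 0.2993 0.01  ] 20.107447691972116
stand well [0.6378 0.2481 0.045 ] cradle corners top .036 [array([ 0.6623, -0.2037,  0.036 ]), array([ 0.6453, -0.2954,  0.036 ]), array([ 0.595 , -0.2859,  0.036 ]), array([ 0.6129, -0.1886,  0.036 ])]
thermo bar bl/tail [array([ 0.6528, -0.1886,  0.06  ]), array([ 0.6158, -0.1826,  0.06  ]), array([ 0.6302, -0.3114,  0.06  ]), array([ 0.6029, -0.3058,  0.06  ])] tab [ 0.4747 -0.314   0.021 ]
```

Request:
carry_out:
  increments:
    - [-0.106,-0.258,0.02,-0.451]
    - [-0.106,-0.258,0.02,-0.451]
    - [-0.106,-0.258,0.02,-0.451]
    - [-0.106,-0.258,0.02,-0.451]
    - [-0.106,-0.258,0.02,-0.451]
    - [-0.106,-0.258,0.02,-0.451]
    - [-0.106,-0.258,0.02,-0.451]
    - [-0.106,-0.258,0.02,-0.451]
    - [-0.106,-0.258,0.02,-0.451]
    - [-0.106,-0.258,0.02,-0.451]

```text
t: 3.2
tool_pos: [0.4874, 0.2348, 0.2001]
eef_rot: [180.0, -0.0, 20.7]
ft_force: [-0.7, -0.4, 0.2]
gripper_width: 0.503
gripper_force: 0.0
```

Run:
```python
from h import *
s,im=snap("wrist","w2")
print(s["tool_pos"],s["eef_rot"],s["gripper_width"])
```

```text
[0.4874 0.2348 0.2001] [179.9986  -0.0148  20.699 ] 0.5027928512708313
```

View pics/w2.png

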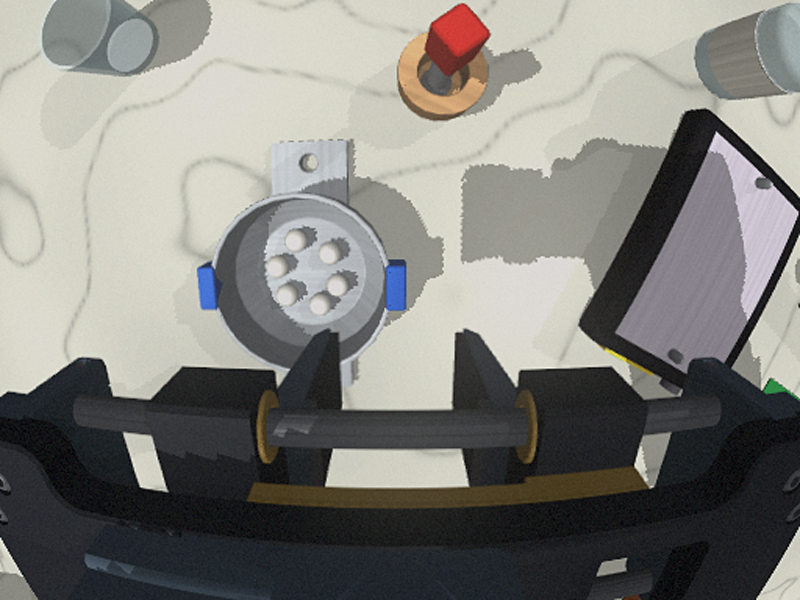

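The bowl shows clearly, with lugs at (208,287) and (396,285), the hole at (309,162), six beads and the rod stand at (445,75). The peg spacing came out short because I picked the pegs' sides, so I zoom in on all of these in one montage.

Run:
```python
import cv2,numpy as np
a=cv2.imread("pics/w1_raw.png");b=cv2.imread("pics/w2_raw.png")
def c(im,x,y):
    x0,y0=int(x/1.5625)-16,int(y/1.5625)-16; print(x0,y0)
    o=cv2.resize(im[y0:y0+32,x0:x0+32],(256,256),interpolation=cv2.INTER_NEAREST)
    for i in range(0,256,64): o[::4,i]=(0,0,255); o[i,::4]=(0,0,255)
    return o
cv2.imwrite("pics/m1.png",np.vstack([np.hstack([c(a,376,122),c(a,377,346),c(b,309,162)]),np.hstack([c(b,208,287),c(b,396,285),c(b,445,75)])]))
```

```text
224 62
225 205
181 87
117 167
237 166
268 32
```

View pics/m1.png

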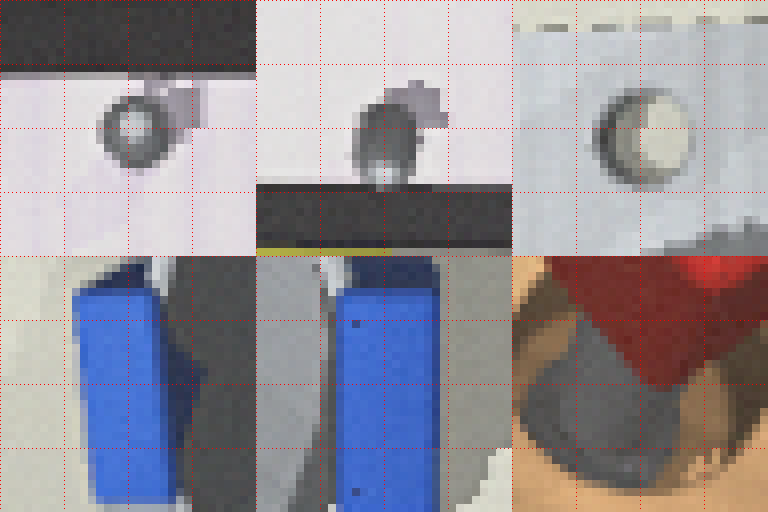

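Montage (8x): the peg tips are at raw (240.4,77.0) and (240.6,226.4), the plate hole at (196.8,103.9), and the lug tops centred at (132.0,184.2) and (252.6,183.2).

Run:
```python
from h import *
C1=cam("wrist",dict(tool_pos=[.5695,-.0316,.2201],eef_rot=[179.9972,-.0153,-5.1425]))
C2=cam("wrist",dict(tool_pos=[.4874,.2348,.2001],eef_rot=[179.9986,-.0148,20.699]))
an=lambda d:np.degrees(np.arctan2(d[1],d[0]))
a,b=[at("wrist",u,.063,C1) for u in((240.4,77.),(240.6,226.4))]
print("pegs",a,b,np.linalg.norm(a-b),(a+b)/2,an(a-b))
L,Rr=[at("wrist",u,.067,C2) for u in((132,184.2),(252.6,183.2))]
print("lugs",L,Rr,np.linalg.norm(L-Rr),(L+Rr)/2,an(L-Rr)-90)
h=at("wrist",(196.75,103.9),.01,C2); c=(L+Rr)/2; print("hole",h,np.linalg.norm((h-c)[:2]),an(h-c))
inc((*Rr[:2],.15,an(L-Rr)-90),(*Rr[:2],.038,an(L-Rr)-90))
```

```text
pegs [ 0.6822 -0.0259  0.063 ] [ 0.5105 -0.0091  0.063 ] 0.1725237618006394 [ 0.5963 -0.0175  0.063 ] -5.59393083193485
lugs [0.437 0.363 0.067] [0.4853 0.2368 0.067 ] 0.13520479997035056 [0.4611 0.2999 0.067 ] 20.932515863653478
hole [0.5407 0.3302 0.01  ] 0.08518241819050434 20.837850678574068
at [0.4874 0.2349 0.2   ] yaw 20.7
   (np.float64(0.48527156754278755), np.float64(0.23676751750791494), 0.15, np.float64(20.932515863653478)) -> [-0.0013, -0.0025, 0.05, -0.004]
   (np.float64(0.48527156754278755), np.float64(0.23676751750791494), 0.038, np.float64(20.932515863653478)) -> [-0.0013, -0.0025, 0.162, -0.004]
```

Request:
carry_out:
  increments:
    - [-0.001,-0.0025,0.03,-0.004]
    - [-0.001,-0.0025,0.06,-0.004]
    - [-0.001,-0.0025,0.09,-0.004]
    - [-0.001,-0.0025,0.12,-0.004]
    - [-0.001,-0.0025,0.145,-0.004]
    - [-0.001,-0.0025,0.162,-0.004]
    - [-0.001,-0.0025,0.162,-0.004]

```text
t: 3.95
tool_pos: [0.4841, 0.2367, 0.036]
eef_rot: [180.0, 0.2, 21.0]
ft_force: [1.1, -0.8, 0.7]
gripper_width: 0.499
gripper_force: 0.0
```

Request:
carry_out:
  increments:
    - [0,0,0,0]
    - [0,0,0,0]
    - [0,0,0,0]
    - [0,0,0,0]
    - [0,0,0,0]
    - [0,0,0,0]
    - [0,0,0,0]
    - [0,0,0,0]
    - [0,0,0,0]
    - [0,0,0,0]
    - [0,0,0,0]
    - [0,0,0,0]
  hand: -1

```text
t: 5.15
tool_pos: [0.4858, 0.238, 0.0388]
eef_rot: [-180.0, -0.1, 21.0]
ft_force: [-0.3, -2.6, 8.6]
gripper_width: 0.174
gripper_force: 29.7
```

Request:
carry_out:
  increments:
    - [0,0,-0.005,0]
    - [0,0,-0.01,0]
    - [0,0,-0.02,0]
    - [0,0,-0.03,0]
    - [0,0,-0.045,0]
    - [0,0,-0.06,0]
    - [0,0,-0.08,0]
    - [0,0,-0.1,0]
    - [0,0,-0.115,0]
    - [0,0,-0.12,0]
    - [0,0,-0.12,0]
    - [0,0,-0.12,0]
    - [0,0,-0.12,0]

```text
t: 6.45
tool_pos: [0.4846, 0.2376, 0.157]
eef_rot: [180.0, 0.1, 21.0]
ft_force: [1.0, -0.3, -3.5]
gripper_width: 0.172
gripper_force: 30.1
```

Run:
```python
from h import *
s,im=snap("wrist","w3",scale=2,box=(90,60,490,330))
print(s["tool_pos"],s["eef_rot"],s["gripper_width"],s["ft_force"])
a=np.radians(-5.594); seat=np.array([.5963,-.0175])
lug=seat+68*1e-3*np.array([np.sin(a),-np.cos(a)]); print("lug target",lug)
inc((.50,.12,.165,8),(*lug,.165,-5.594))
```

```text
[0.4846 0.2376 0.157 ] [179.9965   0.0855  21.0135] 0.1722621901633058 [ 0.9994 -0.2928 -3.5102]
lug target [ 0.5897 -0.0852]
at [0.4847 0.2376 0.1571] yaw 21.02
   (0.5, 0.12, 0.165, 8) -> [-0.0279, 0.1153, -0.0079, 0.2272]
   (np.float64(0.5896714498106826), np.float64(-0.08517615770999194), 0.165, -5.594) -> [-0.0178, 0.339, -0.0079, 0.4644]
```

View pics/w3.png

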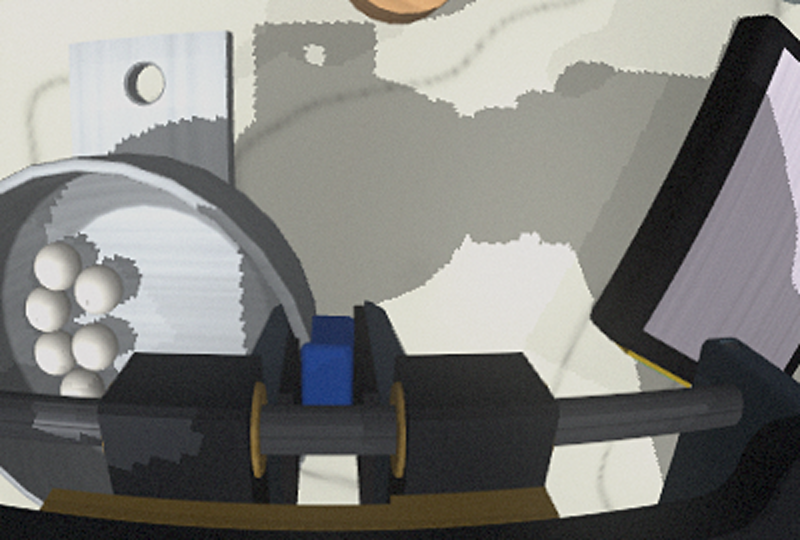

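The lifted bowl has its beads rolled to the left, so it sags slightly at the far side. The hole is at crop (145,84) and the plate corners are at (70,45) and (232,31). I solve for its tilt in hand.

```bash
cat > fit.py <<'E'
from h import *
from scipy.optimize import least_squares
def bowlfit(s,pts,obs,lugw=1.0):
    "bowl pose in tool-yaw frame; prior: lug centre 0,68 at grasp point"
    C=cam("wrist",s); yaw=np.radians(s["eef_rot"][2]); Z=Ro.from_euler('z',yaw).as_matrix(); p=np.array(s["tool_pos"])
    def f(v):
        R=Z@Ro.from_rotvec(v[3:]).as_matrix(); t=p+Z@v[:3]
        r=[(proj("wrist",R@np.array(q)+t,C)-o)/.5 for q,o in zip(pts,obs)]
        lug=Z.T@(R@np.array([0,-.068,.055])+t-p)
        r.append((lug-[0,0,.0188])/np.array([.002,.001,.002])*lugw)
        r.append(v[3:]/np.radians(6)); return np.concatenate(r)
    o=least_squares(f,[0,.068,-.036,0,0,0]); return o.x,o.fun,Z,p
E
python3 - <<'E'
from fit import *
s=dict(tool_pos=[.4846,.2376,.157],eef_rot=[179.9965,.0855,21.0135])
obs=[np.array([90,60])+np.array(u)/2-.25 for u in((145,83),(70,45),(232,31))]
v,r,Z,p=bowlfit(s,[(.086,0,.01),(.103,.03,.01),(.103,-.03,.01)],obs)
print(v[:3],np.degrees(v[3:]),r)
E
```

```text
[-0.0028  0.0646 -0.0379] [-2.5109  2.7163 -0.4076] [ 1.2041  1.0801  0.2321 -1.4795 -1.7159  0.2402 -0.3225 -0.9774  0.6026
 -0.4185  0.4527 -0.0679]
```

Request:
carry_out:
  increments:
    - [-0.005,0.02,-0.008,0.04]
    - [-0.011,0.045,-0.008,0.09]
    - [-0.019,0.075,-0.008,0.15]
    - [-0.028,0.115,-0.008,0.22]
    - [-0.027,0.15,-0.008,0.28]
    - [-0.025,0.19,-0.008,0.34]
    - [-0.022,0.23,-0.008,0.4]
    - [-0.02,0.27,-0.008,0.44]
    - [-0.018,0.3,-0.008,0.464]
    - [-0.018,0.325,-0.008,0.464]
    - [-0.018,0.335,-0.008,0.464]
    - [-0.018,0.339,-0.008,0.464]
    - [-0.018,0.339,-0.008,0.464]
    - [-0.018,0.339,-0.008,0.464]
    - [-0.018,0.339,-0.008,0.464]

```text
t: 8.0
tool_pos: [0.5896, -0.0842, 0.1659]
eef_rot: [-180.0, 0.0, -5.5]
ft_force: [-0.4, -0.4, -3.3]
gripper_width: 0.171
gripper_force: 30.1
```

Run:
```python
from h import *
s,im=snap("wrist","w4",scale=2,box=(90,60,490,330))
print(s["tool_pos"],s["eef_rot"],s["gripper_width"],s["ft_force"])
```

```text
[ 0.5896 -0.0842  0.1659] [-179.9952    0.0165   -5.5177] 0.17059874350273085 [-0.35   -0.3967 -3.29  ]
```

View pics/w4.png

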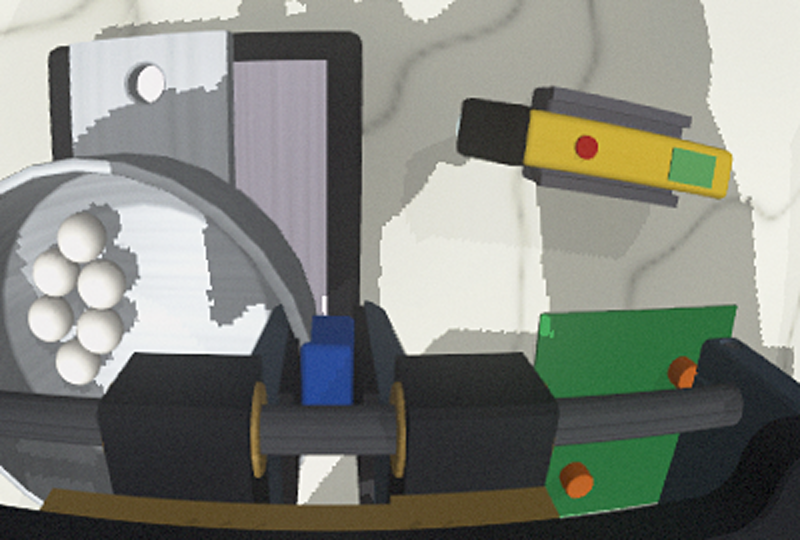

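The bowl is now over the base, with the hole at crop (148,83) and the plate corners at (69,45) and (231,32). I align the hole to the peg.

Run:
```python
from fit import *
s=dict(tool_pos=[.5896,-.0842,.1659],eef_rot=[-179.9952,.0165,-5.5177])
obs=[np.array([90,60])+np.array(u)/2-.25 for u in((147,83),(69.5,45),(231.5,32))]
P=[(.086,0,.01),(.103,.03,.01),(.103,-.03,.01)]
v,r,Z,p=bowlfit(s,P,obs)
print(v[:3],np.degrees(v[3:]),r)
R=Ro.from_rotvec(v[3:]).as_matrix()
H=[R@np.array([x,0,.003])+v[:3] for x in(.086,-.086)];print("holes in tool frame",H)
tyaw=-5.594-np.degrees(v[5]); Y=Ro.from_euler('z',tyaw,degrees=True).as_matrix()
mid=np.array([.5963,-.0175]); m=(Y@((H[0]+H[1])/2))[:2]
t=mid-m; print("tcp",t,tyaw, [ (Y@h)[:2]+t for h in H])
inc((*t,.115,tyaw))
```

```text
[-0.0034  0.0641 -0.0385] [-2.5272  2.5385 -0.532 ] [-0.5274  1.3432  1.2254 -1.3401 -1.0814 -0.195  -0.7367 -1.4137  0.2907
 -0.4212  0.4231 -0.0887]
holes in tool frame [array([ 0.0827,  0.0634, -0.0393]), array([-0.0891,  0.0651, -0.0317])]
tcp [ 0.5938 -0.0818] -5.06203241555943 [array([ 0.6818, -0.026 ]), array([ 0.5108, -0.009 ])]
at [ 0.5897 -0.0843  0.166 ] yaw -5.52
   (np.float64(0.5938414298155037), np.float64(-0.08176961781813602), 0.115, np.float64(-5.06203241555943)) -> [0.0039, -0.0029, 0.051, -0.0079]
```

Request:
carry_out:
  increments:
    - [0.002,-0.0015,0.01,-0.008]
    - [0.004,-0.003,0.025,-0.008]
    - [0.004,-0.003,0.04,-0.008]
    - [0.004,-0.003,0.05,-0.008]
    - [0.004,-0.003,0.051,-0.008]
    - [0.004,-0.003,0.051,-0.008]
    - [0.004,-0.003,0.051,-0.008]
    - [0.004,-0.003,0.051,-0.008]

```text
t: 8.85
tool_pos: [0.5945, -0.0826, 0.1155]
eef_rot: [180.0, -0.1, -5.1]
ft_force: [-0.2, -1.2, -4.2]
gripper_width: 0.165
gripper_force: 30.1
```

Run:
```python
from h import *
s,im=snap("wrist","w5",scale=1)
print(s["tool_pos"],s["eef_rot"],s["gripper_width"],s["ft_force"])
sc,_=snap("scene","s5",scale=1)
a=cv2.resize(im[70:150,100:220],(600,400),interpolation=cv2.INTER_CUBIC)
b=cv2.imread("pics/s5_raw.png"); C=proj("scene",(.596,-.02,.08)).astype(int); b=cv2.resize(b[C[1]-40:C[1]+40,C[0]-80:C[0]+80],(400,200),interpolation=cv2.INTER_CUBIC)
o=np.zeros((600,600,3),np.uint8); o[:400]=a; o[400:,:400]=b; cv2.imwrite("pics/m5.png",o)
```

```text
[ 0.5945 -0.0826  0.1155] [179.9952  -0.0524  -5.1133] 0.1649911620821093 [-0.2169 -1.1519 -4.2469]
```

View pics/m5.png

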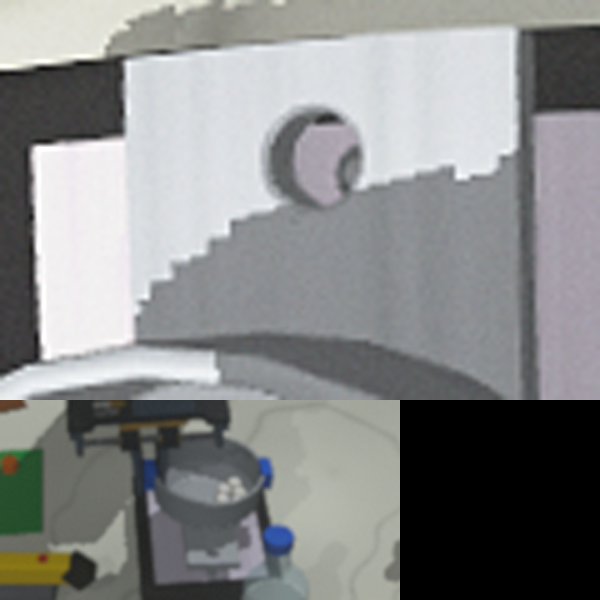

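The peg shows at the right inside the hole, with its left edge at crop (335,168). The hole's top ring is centred at (314,157) and its bottom ring at about (343,158). I work out the offset.

Run:
```python
from fit import *
s=dict(tool_pos=[.5945,-.0826,.1155],eef_rot=[179.9952,-.0524,-5.1133]); C=cam("wrist",s)
raw=lambda u,v:(np.array([u,v])+.5)/5-.5+[100,70]
crop=lambda P:(proj("wrist",P,C)-[100,70]+.5)*5-.5
print("peg tip pred",crop((.6822,-.0259,.063)),"z.057",crop((.6822,-.0259,.057)), "left edge 57", crop((.6822,-.0209,.057)))
for z in(.082,.086,.090): print(z,"hole top",at("wrist",raw(314,157),z,C), "hole bot",at("wrist",raw(343,158),z-.01,C))
obs=[raw(314,157),raw(343,158),raw(125,62),raw(519,28)]
v,r,Z,p=bowlfit(s,[(.086,0,.01),(.086,0,0),(.103,.03,.01),(.103,-.03,.01)],obs)
print(v[:3],np.degrees(v[3:]),r)
R=Z@Ro.from_rotvec(v[3:]).as_matrix(); 
for x in(.086,-.086): print(R@[x,0,.0]+p+Z@v[:3])
```

```text
peg tip pred [352.2583 168.2395] z.057 [362.6945 168.5569] left edge 57 [332.5688 173.1053]
0.082 hole top [ 0.6837 -0.0258  0.082 ] hole bot [ 0.6835 -0.0272  0.072 ]
0.086 hole top [ 0.6834 -0.0271  0.086 ] hole bot [ 0.6832 -0.0283  0.076 ]
0.09 hole top [ 0.6832 -0.0283  0.09  ] hole bot [ 0.683  -0.0295  0.08  ]
[-0.0027  0.0633 -0.0422] [-4.5797  0.6987  0.1523] [ 0.2609  0.826  -1.2304  0.9793  0.8382 -0.553   0.1282 -1.3577 -0.8887
 -0.0462 -0.3866 -0.7633  0.1165  0.0254]
[ 0.6832 -0.0267  0.0722]
[ 0.5118 -0.0118  0.0743]
```

Request:
carry_out:
  increments:
    - [-0.0018,-0.0013,0.0,0.0105]
    - [-0.0018,-0.0013,0.0,0.0105]
    - [-0.0018,-0.0013,0.003,0.0105]
    - [-0.0018,-0.0013,0.006,0.0105]
    - [-0.0018,-0.0013,0.009,0.0105]
    - [-0.0018,-0.0013,0.012,0.0105]
    - [-0.0018,-0.0013,0.014,0.0105]
    - [-0.0018,-0.0013,0.016,0.0105]
    - [-0.0018,-0.0013,0.018,0.0105]
    - [-0.0018,-0.0013,0.02,0.0105]
    - [-0.0018,-0.0013,0.022,0.0105]
    - [-0.0018,-0.0013,0.022,0.0105]
    - [-0.0018,-0.0013,0.022,0.0105]

```text
t: 10.25
tool_pos: [0.5925, -0.0811, 0.0929]
eef_rot: [180.0, 0.0, -5.7]
ft_force: [-0.4, -0.5, -4.2]
gripper_width: 0.167
gripper_force: 30.1
```

Request:
carry_out:
  increments:
    - [0,0,0.002,0]
    - [0,0,0.004,0]
    - [0,0,0.006,0]
    - [0,0,0.008,0]
    - [0,0,0.008,0]

```text
t: 10.75
tool_pos: [0.5929, -0.0827, 0.0858]
eef_rot: [179.9, -0.0, -5.7]
ft_force: [-7.4, -18.0, 11.2]
gripper_width: 0.173
gripper_force: 30.8
```

Request:
carry_out:
  increments:
    - [0,0,0.001,0]
    - [0,0,0.002,0]
    - [0,0,0.003,0]
    - [0,0,0.003,0]

```text
t: 11.15
tool_pos: [0.5929, -0.0835, 0.0837]
eef_rot: [179.8, -0.0, -5.7]
ft_force: [-14.8, -25.9, 25.9]
gripper_width: 0.174
gripper_force: 30.7
```

Request:
carry_out:
  increments:
    - [-0.001,0.001,0,0]
    - [-0.002,0.002,0.0,0]
    - [-0.002,0.003,0.001,0]
    - [-0.002,0.003,0.0015,0]
    - [-0.002,0.003,0.0015,0]

```text
t: 11.65
tool_pos: [0.5925, -0.0845, 0.083]
eef_rot: [180.0, -0.2, -5.7]
ft_force: [-5.3, -5.0, 28.2]
gripper_width: 0.178
gripper_force: 31.2
```

Request:
carry_out:
  increments:
    - [0,0,0,0]
    - [0,0,0,0]
    - [0,0,0,0]
    - [0,0,0,0]
    - [0,0,0,0]
    - [0,0,0,0]
    - [0,0,0,0]
    - [0,0,0,0]
  hand: -0.3

```text
t: 12.45
tool_pos: [0.5902, -0.0838, 0.0804]
eef_rot: [-180.0, 0.0, -5.7]
ft_force: [0.0, -0.1, -0.5]
gripper_width: 0.354
gripper_force: 0.0
```

Request:
carry_out:
  increments:
    - [0,0,-0.01,0]
    - [0,0,-0.03,0]
    - [0,0,-0.06,0]
    - [0,0,-0.1,0]
    - [0,0,-0.13,0]
    - [0,0,-0.15,0]
    - [-0.03,-0.03,-0.15,0]
    - [-0.03,-0.06,-0.15,0]
    - [-0.03,-0.06,-0.15,0]
    - [-0.03,-0.06,-0.15,0]

```text
t: 13.45
tool_pos: [0.5665, -0.0208, 0.2311]
eef_rot: [180.0, -0.0, -5.6]
ft_force: [0.1, -0.4, -0.6]
gripper_width: 0.354
gripper_force: 0.0
```

Run:
```python
from h import *
s,im=snap("wrist","w6")
print(s["tool_pos"],s["eef_rot"],s["gripper_width"],s["ft_force"])
C=cam("wrist",s); print("pegs tips expected",[proj("wrist",P,C)*1.5625 for P in((.6822,-.0259,.063),(.5105,-.0091,.063))])
```

```text
[ 0.5665 -0.0208  0.2311] [179.9948  -0.0481  -5.6407] 0.3538123877571952 [ 0.149  -0.3604 -0.5595]
pegs tips expected [array([388.5549, 115.8896]), array([389.5652, 343.1992])]
```

View pics/w6.png

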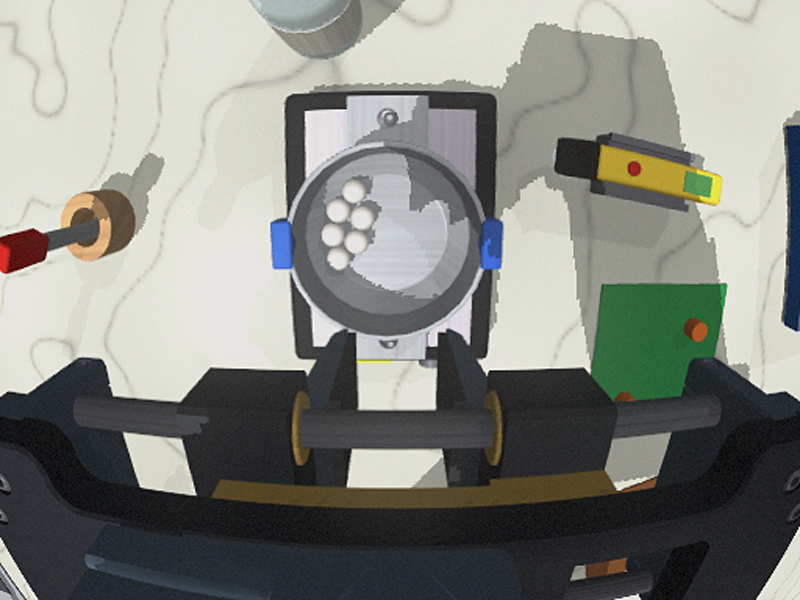

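Both pegs are through the plate at (388,117) and (389,342), and the bowl sits square with all six beads in it. Next I look at the tablets from above the mat.

Run:
```python
from h import *
inc((.39,-.38,.2,56))
```

```text
at [ 0.5665 -0.0213  0.2309] yaw -5.68
   (0.39, -0.38, 0.2, 56) -> [-0.1401, 0.3744, 0.0309, -1.0766]
```

Request:
carry_out:
  increments:
    - [-0.14,0.374,0.031,-1.077]
    - [-0.14,0.374,0.031,-1.077]
    - [-0.14,0.374,0.031,-1.077]
    - [-0.14,0.374,0.031,-1.077]
    - [-0.14,0.374,0.031,-1.077]
    - [-0.14,0.374,0.031,-1.077]
    - [-0.14,0.374,0.031,-1.077]
    - [-0.14,0.374,0.031,-1.077]
    - [-0.14,0.374,0.031,-1.077]
    - [-0.14,0.374,0.031,-1.077]
    - [-0.14,0.374,0.031,-1.077]
    - [-0.14,0.374,0.031,-1.077]
    - [-0.14,0.374,0.031,-1.077]

```text
t: 14.8
tool_pos: [0.3902, -0.3786, 0.1995]
eef_rot: [-180.0, -0.0, 56.0]
ft_force: [-0.3, -0.3, 0.4]
gripper_width: 0.349
gripper_force: 0.0
```

Run:
```python
from h import *
s,im=snap("wrist","w7")
print(s["tool_pos"],s["eef_rot"]); C=cam("wrist",s)
for c,a in blobs(im,(4,120,50),(17,255,255),20): print(c*1.5625,a,at("wrist",c,.012,C))
```

```text
[ 0.3902 -0.3786  0.1995] [-179.9976   -0.0038   56.0479]
[304.6587 124.262 ] 271 [ 0.3944 -0.2433  0.012 ]
[443.5757 154.0805] 260 [ 0.4688 -0.323   0.012 ]
[173.2448 311.5838] 9400 [ 0.2057 -0.2982  0.012 ]
```

View pics/w7.png

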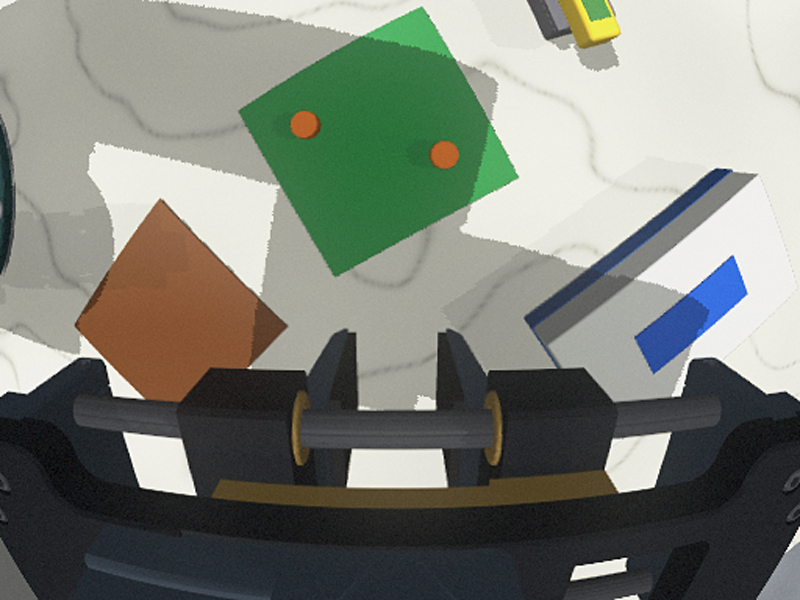

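There are two tablets, at (304,124) and (443,154); the brown sheet at (180,320) is not ours. I grasp the tablet at (.469,-.323) first.

Run:
```python
from h import *
inc((.4688,-.323,.08,56),(.4688,-.323,.006,56))
```

```text
at [ 0.3903 -0.3786  0.1996] yaw 56.06
   (0.4688, -0.323, 0.08, 56) -> [0.09, 0.0341, 0.1196, 0.0011]
   (0.4688, -0.323, 0.006, 56) -> [0.09, 0.0341, 0.1936, 0.0011]
```

Request:
carry_out:
  increments:
    - [0.03,0.012,0.03,0]
    - [0.06,0.024,0.07,0]
    - [0.09,0.034,0.105,0]
    - [0.09,0.034,0.12,0]
    - [0.09,0.034,0.12,0]
    - [0.09,0.034,0.15,0]
    - [0.09,0.034,0.18,0]
    - [0.09,0.034,0.193,0]
    - [0.09,0.034,0.193,0]
  hand: 0

```text
t: 15.75
tool_pos: [0.4676, -0.3238, 0.0062]
eef_rot: [-179.9, -0.0, 56.0]
ft_force: [0.4, 0.6, 0.1]
gripper_width: 0.499
gripper_force: 0.0
```

Request:
carry_out:
  increments:
    - [0,0,0,0]
    - [0,0,0,0]
    - [0,0,0,0]
    - [0,0,0,0]
    - [0,0,0,0]
    - [0,0,0,0]
    - [0,0,0,0]
    - [0,0,0,0]
  hand: -1

```text
t: 16.55
tool_pos: [0.4689, -0.3242, 0.0075]
eef_rot: [179.9, 0.0, 56.0]
ft_force: [-2.7, 0.4, 10.4]
gripper_width: 0.23
gripper_force: 30.0
```

Request:
carry_out:
  increments:
    - [0,0,-0.02,0]
    - [0,0,-0.05,0]
    - [0,0,-0.09,0]
    - [0,0,-0.13,0]
    - [0,0,-0.16,0]
    - [0,0,-0.17,0]
    - [0,0,-0.17,0]
    - [0,0,-0.17,0]

```text
t: 17.35
tool_pos: [0.4678, -0.3233, 0.1754]
eef_rot: [-179.9, -0.0, 56.0]
ft_force: [-0.8, -0.2, -0.5]
gripper_width: 0.23
gripper_force: 30.0
```

Run:
```python
from h import *
inc((.595,-.033,.18,56),(.595,-.033,.09,56))
```

```text
at [ 0.4678 -0.3233  0.1754] yaw 56.0
   (0.595, -0.033, 0.18, 56) -> [0.3118, -0.0569, -0.0045, -0.0]
   (0.595, -0.033, 0.09, 56) -> [0.3118, -0.0568, 0.0855, -0.0]
```

Request:
carry_out:
  increments:
    - [0.03,-0.006,-0.004,0]
    - [0.07,-0.013,-0.004,0]
    - [0.115,-0.02,-0.004,0]
    - [0.16,-0.029,-0.004,0]
    - [0.205,-0.037,-0.004,0]
    - [0.25,-0.046,-0.004,0]
    - [0.285,-0.053,-0.004,0]
    - [0.305,-0.057,-0.004,0]
    - [0.312,-0.057,0.01,0]
    - [0.312,-0.057,0.04,0]
    - [0.312,-0.057,0.07,0]
    - [0.312,-0.057,0.085,0]
    - [0.312,-0.057,0.085,0]
    - [0.312,-0.057,0.085,0]

```text
t: 18.75
tool_pos: [0.5955, -0.0336, 0.0914]
eef_rot: [-180.0, 0.0, 56.0]
ft_force: [-0.4, 0.1, 1.0]
gripper_width: 0.233
gripper_force: 30.0
```

Request:
carry_out:
  increments:
    - [0,0,0,0]
    - [0,0,0,0]
    - [0,0,0,0]
    - [0,0,0,0]
    - [0,0,0,0]
    - [0,0,-0.02,0]
    - [0,0,-0.05,0]
    - [0,0,-0.09,0]
    - [0,0,-0.09,0]
    - [0,0,-0.09,0]
  hand: -0.2

```text
t: 19.75
tool_pos: [0.596, -0.0332, 0.1823]
eef_rot: [179.9, -0.1, 56.0]
ft_force: [-0.1, 0.2, -0.9]
gripper_width: 0.402
gripper_force: 0.0
```

Run:
```python
from h import *
s,im=snap("top","t8")
for c,a in blobs(im,(5,120,80),(16,255,255)): print("top",c,a,at("top",c,.021),at("top",c,.078))
inc((.43,-.30,.15,56),(.3944,-.2433,.08,56),(.3944,-.2433,.006,56))
```

```text
top [317.9091 221.0909] 22 [ 0.3971 -0.2451  0.021 ] [ 0.3973 -0.236   0.078 ]
top [336.7469 280.3455] 1841 [ 0.1949 -0.3075  0.021 ] [ 0.2032 -0.2958  0.078 ]
at [ 0.5953 -0.0332  0.1811] yaw 56.0
   (0.43, -0.3, 0.15, 56) -> [-0.3137, 0.0122, 0.0311, -0.0001]
   (0.3944, -0.2433, 0.08, 56) -> [-0.2866, -0.049, 0.1011, -0.0001]
   (0.3944, -0.2433, 0.006, 56) -> [-0.2866, -0.049, 0.1751, -0.0001]
```

Request:
carry_out:
  increments:
    - [-0.04,-0.007,0,0]
    - [-0.085,-0.015,0,0]
    - [-0.13,-0.022,0,0]
    - [-0.175,-0.03,0.02,0]
    - [-0.22,-0.038,0.04,0]
    - [-0.26,-0.045,0.07,0]
    - [-0.287,-0.049,0.1,0]
    - [-0.287,-0.049,0.1,0]
    - [-0.287,-0.049,0.1,0]
  hand: 0

```text
t: 20.7
tool_pos: [0.3934, -0.2434, 0.0803]
eef_rot: [-179.8, -0.0, 55.9]
ft_force: [0.1, -0.9, -0.2]
gripper_width: 0.501
gripper_force: 0.0
```

Run:
```python
from h import *
s,im=snap("wrist","w9"); C=cam("wrist",s)
for c,a in blobs(im,(4,120,50),(17,255,255),20): print(c*1.5625,a,at("wrist",c,.016,C))
inc((.3944,-.2433,.006,56))
```

```text
[402.3714 316.0281] 593 [ 0.395  -0.2431  0.016 ]
[148.1113 467.3571] 479 [ 0.1843 -0.2376  0.016 ]
[783.9583 587.5521] 30 [ 0.5831 -0.7997  0.016 ]
at [ 0.3945 -0.2434  0.0812] yaw 55.97
   (0.3944, -0.2433, 0.006, 56) -> [0.0001, -0.0001, 0.0752, -0.0005]
```

Request:
carry_out:
  increments:
    - [0,0,0.03,0]
    - [0,0,0.055,0]
    - [0,0,0.07,0]
    - [0,0,0.0745,0]
    - [0,0,0.0745,0]

```text
t: 21.25
tool_pos: [0.3951, -0.2433, 0.0071]
eef_rot: [-180.0, -0.0, 56.1]
ft_force: [0.6, 0.5, 0.2]
gripper_width: 0.497
gripper_force: 0.0
```

Request:
carry_out:
  increments:
    - [0,0,0,0]
    - [0,0,0,0]
    - [0,0,0,0]
    - [0,0,0,0]
    - [0,0,0,0]
    - [0,0,0,0]
    - [0,0,0,0]
    - [0,0,0,0]
  hand: -1

```text
t: 22.05
tool_pos: [0.3948, -0.244, 0.0075]
eef_rot: [180.0, -0.0, 56.0]
ft_force: [-0.6, 1.0, 9.1]
gripper_width: 0.23
gripper_force: 30.0
```

Request:
carry_out:
  increments:
    - [0,0,-0.02,0]
    - [0,0,-0.05,0]
    - [0,0,-0.09,0]
    - [0,0,-0.13,0]
    - [0,0,-0.16,0]
    - [0,0,-0.175,0]
    - [0,0,-0.175,0]

```text
t: 22.75
tool_pos: [0.3954, -0.2444, 0.1841]
eef_rot: [179.8, 0.0, 56.0]
ft_force: [-0.3, -0.2, 0.2]
gripper_width: 0.231
gripper_force: 30.0
```

Run:
```python
from h import *
inc((.595,-.033,.18,56),(.595,-.033,.09,56))
```

```text
at [ 0.3954 -0.2444  0.1841] yaw 55.99
   (0.595, -0.033, 0.18, 56) -> [0.2869, 0.0471, 0.0043, -0.0002]
   (0.595, -0.033, 0.09, 56) -> [0.2869, 0.0468, 0.0943, -0.0002]
```

Request:
carry_out:
  increments:
    - [0.03,0.005,0.0,0]
    - [0.07,0.012,0.0,0]
    - [0.115,0.019,0.0,0]
    - [0.16,0.027,0.0,0]
    - [0.205,0.034,0.0,0]
    - [0.25,0.042,0.0,0]
    - [0.28,0.047,0.01,0]
    - [0.287,0.047,0.03,0]
    - [0.287,0.047,0.06,0]
    - [0.287,0.047,0.082,0]
    - [0.287,0.047,0.092,0]
    - [0.287,0.047,0.092,0]
    - [0.287,0.047,0.092,0]

```text
t: 24.05
tool_pos: [0.5941, -0.0322, 0.0902]
eef_rot: [180.0, -0.0, 56.0]
ft_force: [0.4, -0.5, 0.0]
gripper_width: 0.228
gripper_force: 30.0
```

Request:
carry_out:
  increments:
    - [0,0,0,0]
    - [0,0,0,0]
    - [0,0,0,0]
    - [0,0,0,0]
    - [0,0,0,0]
    - [0,0,-0.02,0]
    - [0,0,-0.06,0]
    - [0,0,-0.11,0]
    - [-0.04,0.04,-0.13,0]
    - [-0.08,0.05,-0.14,0]
    - [-0.1,0.05,-0.14,0]
    - [-0.1,0.05,-0.14,0]
  hand: -0.2

```text
t: 25.25
tool_pos: [0.5786, -0.1451, 0.2305]
eef_rot: [180.0, 0.0, 55.9]
ft_force: [0.2, -0.0, -0.7]
gripper_width: 0.399
gripper_force: 0.0
```

Run:
```python
from h import *
s,im=snap("wrist","w10"); C=cam("wrist",s)
print(s["tool_pos"],s["eef_rot"])
print("seat",proj("wrist",(.5963,-.0175,.06),C)*1.5625,"stand",proj("wrist",(.6378,.2481,.045),C)*1.5625)
inc((.62,.14,.25,30))
```

```text
[ 0.5786 -0.1451  0.2305] [179.9619   0.0024  55.8513]
seat [320.3507 119.8693] stand [ 202.8074 -119.3512]
at [ 0.579  -0.1439  0.2301] yaw 55.88
   (0.62, 0.14, 0.25, 30) -> [0.258, -0.1253, -0.0199, 0.4517]
```

View pics/w10.png

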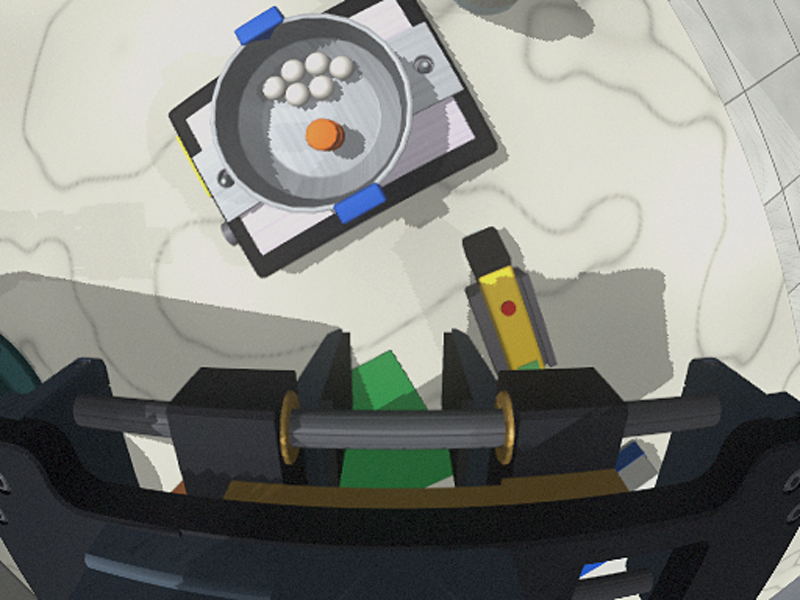

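Both tablets are in the bowl at (323,134), stacked one on the other, with all six beads. Now the rod: I look at its handle from above.

Run:
```python
from h import *
inc((.565,.25,.25,0))
```

```text
at [ 0.579  -0.1439  0.2301] yaw 55.88
   (0.565, 0.25, 0.25, 0) -> [0.3183, -0.2325, -0.0199, 0.9753]
```

Request:
carry_out:
  increments:
    - [0.318,-0.2325,-0.02,0.975]
    - [0.318,-0.2325,-0.02,0.975]
    - [0.318,-0.2325,-0.02,0.975]
    - [0.318,-0.2325,-0.02,0.975]
    - [0.318,-0.2325,-0.02,0.975]
    - [0.318,-0.2325,-0.02,0.975]
    - [0.318,-0.2325,-0.02,0.975]
    - [0.318,-0.2325,-0.02,0.975]
    - [0.318,-0.2325,-0.02,0.975]
    - [0.318,-0.2325,-0.02,0.975]
    - [0.318,-0.2325,-0.02,0.975]
    - [0.318,-0.2325,-0.02,0.975]
    - [0.318,-0.2325,-0.02,0.975]
  hand: 0.1

```text
t: 26.6
tool_pos: [0.5647, 0.2496, 0.2499]
eef_rot: [180.0, 0.0, 0.1]
ft_force: [0.3, -0.4, 0.1]
gripper_width: 0.551
gripper_force: 0.0
```

Run:
```python
from h import *
s,im=snap("wrist","w11"); C=cam("wrist",s)
print(s["tool_pos"],s["eef_rot"])
hsv=cv2.cvtColor(im,cv2.COLOR_BGR2HSV); red=((hsv[...,0]<6)|(hsv[...,0]>174))&(hsv[...,1]>140)
print(np.bincount((hsv[...,2][red]//16)))
ys,xs=np.nonzero(red);print(xs.min(),xs.max(),ys.min(),ys.max())
x0,y0=int(xs.mean())-40,int(ys.mean())-40; print("crop",x0,y0)
cv2.imwrite("pics/w11c.png",cv2.resize(im[max(y0,0):y0+80,x0:x0+80],(640,640*80//80),interpolation=cv2.INTER_CUBIC)[:600])
```

```text
[0.5647 0.2496 0.2499] [179.9945   0.0086   0.0582]
[ 17   0   0   0   0   0  12  54 360  11  20  38  21  45]
2 500 103 368
crop 202 82
```

View pics/w11c.png

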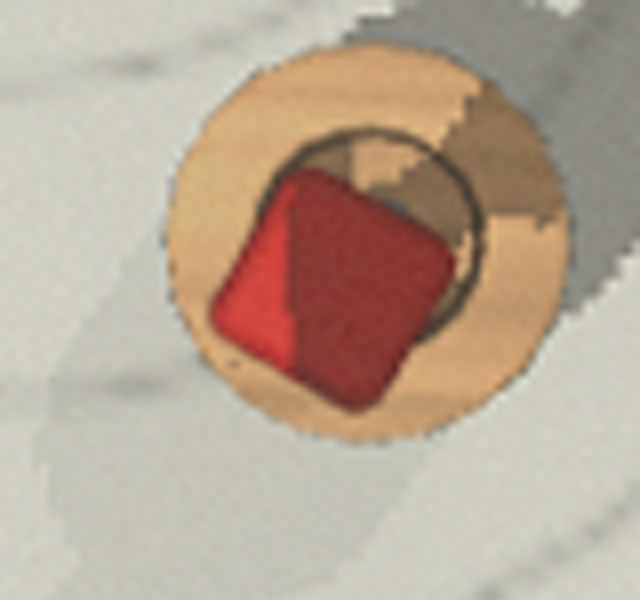

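The handle top is seen square-on, with crop corners (300,168), (457,255), (357,412) and (212,305). The stand's well is centred at (372,237).

Run:
```python
from h import *
C=cam("wrist",dict(tool_pos=[.5647,.2496,.2499],eef_rot=[179.9945,.0086,.0582]))
f=lambda u,v,z:at("wrist",(np.array([u,v])+.5)/8-.5+[202,82],z,C)
q=[f(*c,.158) for c in((300,168),(457,255),(357,412),(212,305))]
c=sum(q)/4; print("handle",c,[np.linalg.norm(q[i]-q[i-1]) for i in range(4)],[np.degrees(np.arctan2(*(q[i]-q[i-1])[1::-1]))%90 for i in range(4)])
print("stand",f(372,237,.045), "outer",f(368,241,.045))
```

```text
handle [0.6335 0.2599 0.158 ] [np.float64(0.01794202358696659), np.float64(0.01966647980680753), np.float64(0.020580289773710694), np.float64(0.019929662796300745)] [np.float64(57.07035322085871), np.float64(60.56177637291594), np.float64(57.759856245518876), np.float64(52.929468108562546)]
stand [0.6374 0.2576 0.045 ] outer [0.6368 0.2583 0.045 ]
```

Run:
```python
from h import *
inc((.6335,.2595,.21,57.5),(.6335,.2595,.117,57.5))
```

```text
at [0.5647 0.2497 0.2499] yaw 0.06
   (0.6335, 0.2595, 0.21, 57.5) -> [0.0688, -0.0097, 0.0399, -1.0025]
   (0.6335, 0.2595, 0.117, 57.5) -> [0.0688, -0.0097, 0.1329, -1.0025]
```

Request:
carry_out:
  increments:
    - [0.069,-0.01,0.03,-1.0025]
    - [0.069,-0.01,0.03,-1.0025]
    - [0.069,-0.01,0.03,-1.0025]
    - [0.069,-0.01,0.03,-1.0025]
    - [0.069,-0.01,0.03,-1.0025]
    - [0.069,-0.01,0.03,-1.0025]
    - [0.069,-0.01,0.03,-1.0025]
    - [0.069,-0.01,0.03,-1.0025]
    - [0.069,-0.01,0.05,-1.0025]
    - [0.069,-0.01,0.08,-1.0025]
    - [0.069,-0.01,0.11,-1.0025]
    - [0.069,-0.01,0.133,-1.0025]
    - [0.069,-0.01,0.133,-1.0025]
    - [0.069,-0.01,0.133,-1.0025]

```text
t: 28.05
tool_pos: [0.6338, 0.2606, 0.1174]
eef_rot: [-180.0, 0.0, 57.4]
ft_force: [0.5, 0.8, 1.0]
gripper_width: 0.553
gripper_force: 0.0
```

Request:
carry_out:
  increments:
    - [0,0,0,0]
    - [0,0,0,0]
    - [0,0,0,0]
    - [0,0,0,0]
    - [0,0,0,0]
    - [0,0,0,0]
    - [0,0,0,0]
    - [0,0,0,0]
  hand: -1

```text
t: 28.85
tool_pos: [0.6339, 0.261, 0.1176]
eef_rot: [180.0, -0.0, 57.6]
ft_force: [-1.3, -0.7, 6.6]
gripper_width: 0.24
gripper_force: 30.0
```

Request:
carry_out:
  increments:
    - [0,0,-0.01,0]
    - [0,0,-0.025,0]
    - [0,0,-0.05,0]
    - [0,0,-0.08,0]
    - [0,0,-0.11,0]
    - [0,0,-0.14,0]
    - [0,0,-0.16,0]
    - [0,0,-0.163,0]
    - [0,0,-0.163,0]
    - [0,0,-0.163,0]

```text
t: 29.85
tool_pos: [0.6328, 0.2606, 0.2787]
eef_rot: [-179.9, 0.1, 57.6]
ft_force: [-0.4, -0.1, -2.0]
gripper_width: 0.242
gripper_force: 30.0
```

Run:
```python
from h import *
snap("scene","s12"); snap("wrist","w12")
C=(.5963,-.0175); inc((.60,.1,.285,57.5),(C[0]-.005,C[1],.285,57.5))
P=proj("scene",(.634,.26,.2)).astype(int); b=cv2.imread("pics/s12_raw.png"); w=cv2.imread("pics/w12_raw.png")
x=P[0];y=P[1]
cv2.imwrite("pics/m12.png",np.hstack([cv2.resize(b[y-60:y+60,x-40:x+40],(400,600)),cv2.resize(w[100:300,200:333],(400,600))]))
```

```text
at [0.6329 0.2606 0.2785] yaw 57.57
   (0.6, 0.1, 0.285, 57.5) -> [-0.1532, 0.0584, -0.0063, 0.0012]
   (0.5913, -0.0175, 0.285, 57.5) -> [-0.2571, 0.1141, -0.0062, 0.0012]
```

View pics/m12.png

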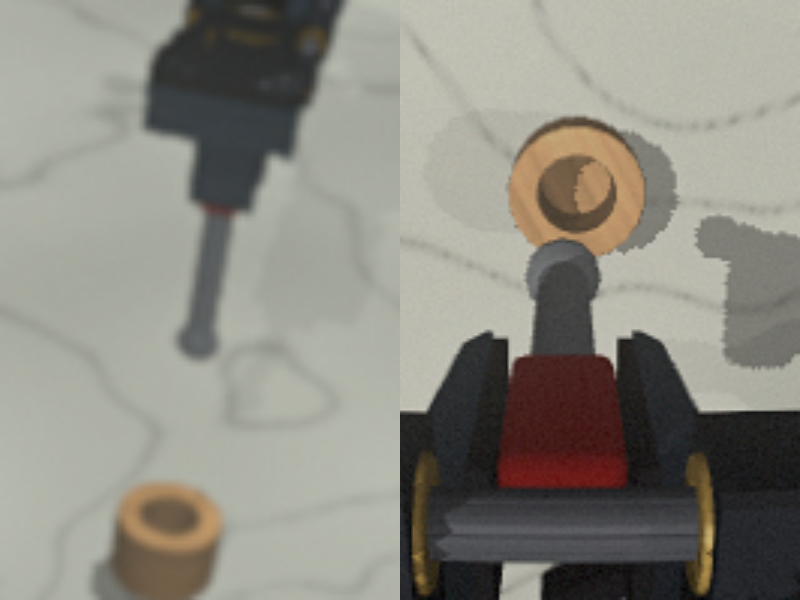

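The rod hangs straight in the grip, with its foot at crop (562,275) centred between the fingers. The stand's well is at (577,193). I carry the rod above the bowl's far side.

Run:
```python
from h import *
C=cam("wrist",dict(tool_pos=[.6329,.2606,.2786],eef_rot=[-179.95,.1,57.57]))
print("stand",at("wrist",(200+177.5/3-.33,100+64.5-.33),.045,C))
print("foot ray at z",at("wrist",(200+162.5/3-.33,100+274/3-.33),.168+.009,C))
inc((.6233,-.0245,.285,57.5),(.6233,-.0245,.177,57.5))
```

```text
stand [0.6375 0.2583 0.045 ]
foot ray at z [0.6314 0.2616 0.177 ]
at [0.6329 0.2606 0.2785] yaw 57.57
   (0.6233, -0.0245, 0.285, 57.5) -> [-0.2458, 0.1448, -0.0063, 0.0012]
   (0.6233, -0.0245, 0.177, 57.5) -> [-0.2456, 0.145, 0.1017, 0.0012]
```

Request:
carry_out:
  increments:
    - [-0.02,0.012,-0.006,0]
    - [-0.05,0.03,-0.006,0]
    - [-0.085,0.05,-0.006,0]
    - [-0.12,0.07,-0.006,0]
    - [-0.155,0.09,-0.006,0]
    - [-0.19,0.11,-0.006,0]
    - [-0.22,0.13,-0.006,0]
    - [-0.24,0.142,-0.006,0]
    - [-0.246,0.145,-0.006,0]
    - [-0.246,0.145,-0.006,0]
    - [-0.246,0.145,0.01,0]
    - [-0.246,0.145,0.03,0]
    - [-0.246,0.145,0.05,0]
    - [-0.246,0.145,0.07,0]
    - [-0.246,0.145,0.085,0]
    - [-0.246,0.145,0.095,0]
    - [-0.246,0.145,0.101,0]
    - [-0.246,0.145,0.101,0]

```text
t: 31.75
tool_pos: [0.6238, -0.0243, 0.1783]
eef_rot: [-180.0, 0.0, 57.6]
ft_force: [0.3, -0.2, -1.4]
gripper_width: 0.233
gripper_force: 30.0
```

```bash
cat > circ.py <<'E'
from h import *
import sys
r,da,n=float(sys.argv[1]),float(sys.argv[2]),20
s=arm.sense(); R,p=pose(s); c=np.array([.5963,-.0175]); d=p[:2]-c; a0=np.arctan2(d[1],d[0])
print("at",p,s["eef_rot"],s["ft_force"],"angle",np.degrees(a0),"rad",np.hypot(*d),"grip",s["gripper_width"])
print([[*np.round((R.T@np.r_[c+r*np.array([np.cos(a),np.sin(a)]),.177]-R.T@p),3).tolist(),0] for a in a0+np.radians(da)*np.arange(1,n+1)/n])
E
python3 circ.py .027 180
```

```text
at [ 0.6238 -0.0243  0.1783] [-179.9587    0.021    57.5879] [ 0.2514 -0.2216 -1.3737] angle -13.820360621784795 rad 0.028332827885106618 grip 0.23336933145463035
[[0.003, -0.003, 0.001, 0], [0.007, -0.005, 0.001, 0], [0.01, -0.008, 0.001, 0], [0.013, -0.011, 0.001, 0], [0.015, -0.015, 0.001, 0], [0.017, -0.019, 0.001, 0], [0.018, -0.023, 0.001, 0], [0.018, -0.027, 0.001, 0], [0.018, -0.031, 0.001, 0], [0.017, -0.035, 0.001, 0], [0.015, -0.039, 0.001, 0], [0.013, -0.043, 0.001, 0], [0.01, -0.046, 0.001, 0], [0.007, -0.049, 0.001, 0], [0.003, -0.051, 0.001, 0], [-0.001, -0.053, 0.001, 0], [-0.005, -0.054, 0.001, 0], [-0.009, -0.054, 0.001, 0], [-0.014, -0.053, 0.001, 0], [-0.018, -0.052, 0.001, 0]]
```

Request:
carry_out:
  increments:
    - [0.003,-0.003,0.001,0]
    - [0.007,-0.005,0.001,0]
    - [0.01,-0.008,0.001,0]
    - [0.013,-0.011,0.001,0]
    - [0.015,-0.015,0.001,0]
    - [0.017,-0.019,0.001,0]
    - [0.018,-0.023,0.001,0]
    - [0.018,-0.027,0.001,0]
    - [0.018,-0.031,0.001,0]
    - [0.017,-0.035,0.001,0]
    - [0.015,-0.039,0.001,0]
    - [0.013,-0.043,0.001,0]
    - [0.01,-0.046,0.001,0]
    - [0.007,-0.049,0.001,0]
    - [0.003,-0.051,0.001,0]
    - [-0.001,-0.053,0.001,0]
    - [-0.005,-0.054,0.001,0]
    - [-0.009,-0.054,0.001,0]
    - [-0.014,-0.053,0.001,0]
    - [-0.018,-0.052,0.001,0]

```text
t: 33.75
tool_pos: [0.5706, -0.012, 0.1781]
eef_rot: [180.0, -0.1, 57.6]
ft_force: [2.9, 2.7, 0.3]
gripper_width: 0.242
gripper_force: 30.0
```

```bash
python3 circ.py .027 180
python3 - <<'E'
from h import *
s,im=snap("top","t13"); K=proj("top",(.5963,-.0175,.07)).astype(int)
w=im[K[1]-30:K[1]+30,K[0]-30:K[0]+30]
print([ (c+K-30,a,at("top",c+K-30,.075)) for c,a in blobs(w,(5,120,80),(16,255,255),3)])
E
```

```text
at [ 0.5706 -0.012   0.1781] [179.9761  -0.0515  57.5546] [2.9364 2.729  0.284 ] angle 167.92553326559295 rad 0.02625801039042934 grip 0.24237721621091915
[[-0.004, 0.001, 0.001, 0], [-0.008, 0.003, 0.001, 0], [-0.011, 0.006, 0.001, 0], [-0.013, 0.01, 0.001, 0], [-0.015, 0.013, 0.001, 0], [-0.017, 0.017, 0.001, 0], [-0.018, 0.021, 0.001, 0], [-0.018, 0.026, 0.001, 0], [-0.017, 0.03, 0.001, 0], [-0.016, 0.034, 0.001, 0], [-0.014, 0.038, 0.001, 0], [-0.012, 0.041, 0.001, 0], [-0.009, 0.044, 0.001, 0], [-0.006, 0.047, 0.001, 0], [-0.002, 0.049, 0.001, 0], [0.002, 0.051, 0.001, 0], [0.006, 0.051, 0.001, 0], [0.01, 0.052, 0.001, 0], [0.014, 0.051, 0.001, 0], [0.019, 0.05, 0.001, 0]]
[]
```

Request:
carry_out:
  increments:
    - [-0.004,0.001,0,0]
    - [-0.008,0.003,0,0]
    - [-0.011,0.006,0,0]
    - [-0.013,0.01,0,0]
    - [-0.015,0.013,0,0]
    - [-0.017,0.017,0,0]
    - [-0.018,0.021,0,0]
    - [-0.018,0.026,0,0]
    - [-0.017,0.03,0,0]
    - [-0.016,0.034,0,0]
    - [-0.014,0.038,0,0]
    - [-0.012,0.041,0,0]
    - [-0.009,0.044,0,0]
    - [-0.006,0.047,0,0]
    - [-0.002,0.049,0,0]
    - [0.002,0.051,0,0]
    - [0.006,0.051,0,0]
    - [0.01,0.052,0,0]
    - [0.014,0.051,0,0]
    - [0.019,0.05,0,0]

```text
t: 35.8
tool_pos: [0.621, -0.0219, 0.1772]
eef_rot: [-179.7, 0.1, 57.6]
ft_force: [-9.1, 4.1, 1.9]
gripper_width: 0.248
gripper_force: 30.1
```

```bash
python3 circ.py .027 360
```

```text
at [ 0.621  -0.0219  0.1772] [-179.7232    0.1057   57.5527] [-9.0723  4.1403  1.9098] angle -10.07451798581407 rad 0.025119054593310316 grip 0.24804221785859265
[[0.008, -0.003, 0.0, 0], [0.013, -0.009, 0.0, 0], [0.017, -0.017, 0.0, 0], [0.017, -0.025, 0.0, 0], [0.015, -0.034, 0.0, 0], [0.011, -0.041, 0.0, 0], [0.005, -0.046, 0.0, 0], [-0.003, -0.049, 0.0, 0], [-0.012, -0.05, 0.0, 0], [-0.02, -0.048, 0.0, 0], [-0.027, -0.044, 0.0, 0], [-0.033, -0.037, 0.0, 0], [-0.036, -0.03, 0.0, 0], [-0.036, -0.021, 0.0, 0], [-0.035, -0.013, 0.0, 0], [-0.03, -0.006, 0.0, 0], [-0.024, -0.0, 0.0, 0], [-0.016, 0.003, 0.0, 0], [-0.008, 0.004, 0.0, 0], [0.001, 0.002, 0.0, 0]]
```

```bash
python3 circ.py .024 360 | tail -1
```

```text
[[0.006, -0.005, 0.0, 0], [0.011, -0.011, 0.0, 0], [0.014, -0.018, 0.0, 0], [0.014, -0.025, 0.0, 0], [0.013, -0.032, 0.0, 0], [0.009, -0.039, 0.0, 0], [0.003, -0.044, 0.0, 0], [-0.004, -0.047, 0.0, 0], [-0.011, -0.047, 0.0, 0], [-0.019, -0.045, 0.0, 0], [-0.025, -0.042, 0.0, 0], [-0.03, -0.036, 0.0, 0], [-0.033, -0.029, 0.0, 0], [-0.033, -0.021, 0.0, 0], [-0.032, -0.014, 0.0, 0], [-0.028, -0.008, 0.0, 0], [-0.022, -0.003, 0.0, 0], [-0.015, 0.0, 0.0, 0], [-0.008, 0.001, 0.0, 0], [-0.0, -0.001, 0.0, 0]]
```

Request:
carry_out:
  increments:
    - [0.006,-0.005,0,0]
    - [0.011,-0.011,0,0]
    - [0.014,-0.018,0,0]
    - [0.014,-0.025,0,0]
    - [0.013,-0.032,0,0]
    - [0.009,-0.039,0,0]
    - [0.003,-0.044,0,0]
    - [-0.004,-0.047,0,0]
    - [-0.011,-0.047,0,0]
    - [-0.019,-0.045,0,0]
    - [-0.025,-0.042,0,0]
    - [-0.03,-0.036,0,0]
    - [-0.033,-0.029,0,0]
    - [-0.033,-0.021,0,0]
    - [-0.032,-0.014,0,0]
    - [-0.028,-0.008,0,0]
    - [-0.022,-0.003,0,0]
    - [-0.015,0,0,0]
    - [-0.008,0.001,0,0]
    - [0,-0.001,0,0]

```text
t: 37.8
tool_pos: [0.622, -0.0216, 0.1777]
eef_rot: [-180.0, 0.1, 57.6]
ft_force: [-4.3, -0.9, 0.2]
gripper_width: 0.243
gripper_force: 30.0
```

```bash
python3 circ.py .024 360
python3 - <<'E'
from h import *
s,im=snap("wrist","w14"); C=cam("wrist",s)
for z in(.07,):
  print("orange",[(c*1.5625,a,at("wrist",c,z,C)-[.5963,-.0175,0]) for c,a in blobs(im,(4,120,50),(17,255,255),15)])
  m=cv2.inRange(cv2.cvtColor(im,cv2.COLOR_BGR2HSV),(0,0,200),(180,40,255));
E
```

```text
at [ 0.622  -0.0216  0.1777] [-179.9554    0.05     57.5858] [-4.2858 -0.9367  0.2074] angle -9.03287938312994 rad 0.026025770576243435 grip 0.24314259886443343
[[0.006, -0.006, 0.001, 0], [0.01, -0.012, 0.001, 0], [0.013, -0.019, 0.001, 0], [0.014, -0.026, 0.001, 0], [0.012, -0.033, 0.001, 0], [0.008, -0.04, 0.001, 0], [0.002, -0.045, 0.001, 0], [-0.005, -0.047, 0.001, 0], [-0.013, -0.048, 0.001, 0], [-0.02, -0.046, 0.001, 0], [-0.026, -0.042, 0.001, 0], [-0.031, -0.036, 0.001, 0], [-0.034, -0.029, 0.001, 0], [-0.034, -0.022, 0.001, 0], [-0.032, -0.014, 0.001, 0], [-0.028, -0.008, 0.001, 0], [-0.023, -0.003, 0.001, 0], [-0.016, -0.0, 0.001, 0], [-0.008, 0.0, 0.001, 0], [-0.001, -0.002, 0.001, 0]]
orange [(array([421.7401, 279.9618]), 695, array([ 0.0428, -0.0028,  0.07  ]))]
```

Two more full circles to be safe.

Request:
carry_out:
  increments:
    - [0.006,-0.006,0,0]
    - [0.01,-0.012,0,0]
    - [0.013,-0.019,0,0]
    - [0.014,-0.026,0,0]
    - [0.012,-0.033,0,0]
    - [0.008,-0.04,0,0]
    - [0.002,-0.045,0,0]
    - [-0.005,-0.047,0,0]
    - [-0.013,-0.048,0,0]
    - [-0.02,-0.046,0,0]
    - [-0.026,-0.042,0,0]
    - [-0.031,-0.036,0,0]
    - [-0.034,-0.029,0,0]
    - [-0.034,-0.022,0,0]
    - [-0.032,-0.014,0,0]
    - [-0.028,-0.008,0,0]
    - [-0.023,-0.003,0,0]
    - [-0.016,0,0,0]
    - [-0.008,0,0,0]
    - [-0.001,-0.002,0,0]

```text
t: 39.85
tool_pos: [0.6202, -0.0211, 0.1779]
eef_rot: [180.0, -0.0, 57.6]
ft_force: [-1.1, -0.2, -0.9]
gripper_width: 0.242
gripper_force: 30.0
```

Request:
carry_out:
  increments:
    - [0.006,-0.006,0,0]
    - [0.01,-0.012,0,0]
    - [0.013,-0.019,0,0]
    - [0.014,-0.026,0,0]
    - [0.012,-0.033,0,0]
    - [0.008,-0.04,0,0]
    - [0.002,-0.045,0,0]
    - [-0.005,-0.047,0,0]
    - [-0.013,-0.048,0,0]
    - [-0.02,-0.046,0,0]
    - [-0.026,-0.042,0,0]
    - [-0.031,-0.036,0,0]
    - [-0.034,-0.029,0,0]
    - [-0.034,-0.022,0,0]
    - [-0.032,-0.014,0,0]
    - [-0.028,-0.008,0,0]
    - [-0.023,-0.003,0,0]
    - [-0.016,0,0,0]
    - [-0.008,0,0,0]
    - [-0.003,-0.002,0,0]

```text
t: 41.85
tool_pos: [0.6169, -0.0225, 0.1778]
eef_rot: [-180.0, 0.0, 57.6]
ft_force: [0.4, -0.4, -1.7]
gripper_width: 0.235
gripper_force: 30.0
```

Request:
carry_out:
  increments:
    - [-0.003,-0.001,-0.005,0]
    - [-0.006,-0.003,-0.015,0]
    - [-0.009,-0.005,-0.03,0]
    - [-0.009,-0.005,-0.05,0]
    - [-0.009,-0.005,-0.075,0]
    - [-0.009,-0.005,-0.1,0]
    - [-0.009,-0.005,-0.108,0]
    - [-0.009,-0.005,-0.108,0]
    - [-0.009,-0.005,-0.108,0]

```text
t: 42.75
tool_pos: [0.6069, -0.0283, 0.2853]
eef_rot: [-180.0, 0.0, 57.6]
ft_force: [0.1, 0.4, -2.1]
gripper_width: 0.238
gripper_force: 30.0
```

Run:
```python
from h import *
s,im=snap("wrist","w15"); C=cam("wrist",s); print(s["ft_force"],s["gripper_width"])
inc((.636,.2575,.285,57.5))
# foot location: dark-grey end of rod below handle, columns around centre
w=im[130:240,225:285]; hsv=cv2.cvtColor(w,cv2.COLOR_BGR2HSV)
for r in range(0,110,4): print(130+r,' '.join(f"{int(v):3d}" for v in w[r,::4].mean(1)))
print("vertical foot expected",proj("wrist",np.array(s["tool_pos"])+[0,0,-.111+.009],C),proj("wrist",np.array(s["tool_pos"])+[0,0,-.111],C))
```

```text
[ 0.0725  0.4485 -2.0659] 0.23779487781110523
at [ 0.6068 -0.0283  0.2848] yaw 57.56
   (0.636, 0.2575, 0.285, 57.5) -> [0.2569, -0.1286, -0.0002, 0.0011]
130 109  97 113 165 127 140 138 134 146 150 141 155  86 184 122
134 103 169 219 220 128 136 138 137  73 149 155 149 152  87 182
138 192 151 219 216 108 136 134 134 134 111 153 160 158 153  89
142 216 134 141 147 107 139 136 133 134 112 174 158 153 159 148
146 203 114 117 180 178 144 129 131 110 153 170 167 160 156 159
150 180 178 182 186 178 167 173 176 141 173 169 172 178 159 160
154 115 179 177 179 172 172 163 171 119  98  81 174 169 164 160
158 127 176 179 173 174 167 167  90 133 125 110 158 202 161 157
162 178 111 164 180 172 169 173 131 133 132 126 217 217 198  99
166 217 139 124 181 177 184 170 109 121 131 109 186 217 175 169
170 217 116 114 172 179 179 181 167 168 116 156 145 110 164 165
174 175 173 182 181 177 174 169 171 163 154 216 217 134 167 162
178 177 177 176 178 175 180  84 109  85 146 216 215 120 167 163
182 181 173 173 181 180 114 118 115 109  94 150 141 168 164 166
186 179 178 178 174 179 129  91  89  75  94  77 1
[... 209 characters left out ...]
2 100 147 135 140 141  67  70  73  71  74 155  93  95  98  97
206  76  70 131 144 143  65  74  73  70  72  96  96  97  95 180
210  76  62  80  82  82  67  66  68  73  71 100 103  90  62 199
214  47  40  35  82  84  67  72  69  74  73  59 105  29  36  44
218  48  43  38  85  49  41  49  48  43  43  43  88  27  35  44
222  50  33  35  78  40  47  43  49  42  44  50  48  24  31  45
226  51  29  35  44  44  43  44  47  41  41  38  41  26  24  43
230  44  24  33  40  44  43  45  45  37  42  40  45  25  24  37
234  45  32  26  49  47  46  40  41  45  43  43  40  23  25  28
238  41  29  22  40  47  42  37  39  46  41  41  42  27  30  26
vertical foot expected [255.6956 191.0873] [255.64   188.5585]
```

The rod is still vertical in the grip. I return it to its stand.

Request:
carry_out:
  increments:
    - [0.02,-0.01,0,0]
    - [0.055,-0.028,0,0]
    - [0.09,-0.045,0,0]
    - [0.125,-0.063,0,0]
    - [0.16,-0.08,0,0]
    - [0.195,-0.098,0,0]
    - [0.23,-0.115,0,0]
    - [0.25,-0.125,0,0]
    - [0.2575,-0.1285,0,0]
    - [0.2575,-0.1285,0,0]
    - [0.2575,-0.1285,0,0]
    - [0.2575,-0.1285,0,0]

```text
t: 44.0
tool_pos: [0.637, 0.2569, 0.2857]
eef_rot: [-180.0, 0.0, 57.5]
ft_force: [-0.2, -0.2, -0.9]
gripper_width: 0.241
gripper_force: 30.0
```

Run:
```python
from h import *
inc((.637,.258,.175,57.5),(.637,.258,.118,57.5))
```

```text
at [0.637  0.2569 0.2857] yaw 57.52
   (0.637, 0.258, 0.175, 57.5) -> [0.001, -0.0006, 0.1107, 0.0003]
   (0.637, 0.258, 0.118, 57.5) -> [0.001, -0.0006, 0.1677, 0.0003]
```

Request:
carry_out:
  increments:
    - [0.001,0,0.03,0]
    - [0.001,0,0.07,0]
    - [0.001,0,0.1,0]
    - [0.001,0,0.115,0]
    - [0.001,0,0.13,0]
    - [0.001,0,0.145,0]
    - [0.001,0,0.155,0]
    - [0.001,0,0.162,0]
    - [0.001,0,0.166,0]
    - [0.001,0,0.167,0]
    - [0.001,0,0.167,0]
    - [0.001,0,0.167,0]

```text
t: 45.2
tool_pos: [0.6379, 0.259, 0.1195]
eef_rot: [180.0, -0.0, 57.6]
ft_force: [-0.2, 1.0, -1.7]
gripper_width: 0.242
gripper_force: 30.0
```

Request:
carry_out:
  increments:
    - [0,0,0.001,0]
    - [0,0,0.002,0]
    - [0,0,0.0025,0]
    - [0,0,0.0025,0]

```text
t: 45.6
tool_pos: [0.6381, 0.2591, 0.1177]
eef_rot: [180.0, -0.0, 57.6]
ft_force: [-2.7, -1.6, 10.5]
gripper_width: 0.24
gripper_force: 30.0
```

Request:
carry_out:
  increments:
    - [0,0,0,0]
    - [0,0,0,0]
    - [0,0,0,0]
    - [0,0,0,0]
    - [0,0,0,0]
    - [0,0,0,0]
    - [0,0,-0.02,0]
    - [0,0,-0.05,0]
    - [0,0,-0.09,0]
    - [0,0,-0.13,0]
    - [0,0,-0.15,0]
    - [0,0,-0.15,0]
  hand: 0

```text
t: 46.8
tool_pos: [0.639, 0.2594, 0.2701]
eef_rot: [179.8, -0.2, 57.6]
ft_force: [-0.4, 0.8, -0.1]
gripper_width: 0.499
gripper_force: 0.0
```

Run:
```python
from h import *
s,im=snap("wrist","w16"); C=cam("wrist",s)
print("handle expected px",proj("wrist",(.6379,.259,.158),C))
hsv=cv2.cvtColor(im,cv2.COLOR_BGR2HSV); red=(((hsv[...,0]<6)|(hsv[...,0]>174))&(hsv[...,1]>140)).astype(np.uint8)
n,_,st,c=cv2.connectedComponentsWithStats(red); print([(c[i],st[i]) for i in range(1,n) if st[i,4]>40])
inc((.62,.12,.27,0),(.60,-.20,.25,-10))
```

```text
handle expected px [254.4904 189.6762]
[(array([252.5131, 187.1116]), array([242, 176,  22,  22, 421], dtype=int32))]
at [0.6381 0.259  0.2677] yaw 57.57
   (0.62, 0.12, 0.27, 0) -> [-0.1271, 0.0593, -0.0024, 1.0048]
   (0.6, -0.2, 0.25, -10) -> [-0.4079, 0.214, 0.0172, 1.1793]
```

The rod stands upright in its well, its handle top within about 3 px of where I expected. Next is the thermometer: I measure it from close by.

Run:
```python
from h import *
inc((.60,.0,.27,82),(.615,-.32,.21,82))
```

```text
at [0.6381 0.259  0.2677] yaw 57.57
   (0.6, 0.0, 0.27, 82) -> [-0.2391, 0.1068, -0.0026, -0.4264]
   (0.615, -0.32, 0.21, 82) -> [-0.5012, 0.2909, 0.0572, -0.4264]
```

Request:
carry_out:
  increments:
    - [-0.239,0.107,-0.003,-0.426]
    - [-0.239,0.107,-0.003,-0.426]
    - [-0.239,0.107,-0.003,-0.426]
    - [-0.239,0.107,-0.003,-0.426]
    - [-0.239,0.107,-0.003,-0.426]
    - [-0.239,0.107,-0.003,-0.426]
    - [-0.501,0.291,0.057,-0.426]
    - [-0.501,0.291,0.057,-0.426]
    - [-0.501,0.291,0.057,-0.426]
    - [-0.501,0.291,0.057,-0.426]
    - [-0.501,0.291,0.057,-0.426]
    - [-0.501,0.291,0.057,-0.426]
    - [-0.501,0.291,0.057,-0.426]
    - [-0.501,0.291,0.057,-0.426]
    - [-0.501,0.291,0.057,-0.426]
    - [-0.501,0.291,0.057,-0.426]

```text
t: 48.45
tool_pos: [0.6144, -0.3188, 0.2087]
eef_rot: [-179.9, -0.0, 82.0]
ft_force: [0.2, -0.7, 0.1]
gripper_width: 0.503
gripper_force: 0.0
```

Run:
```python
from h import *
s,im=snap("wrist","w17"); C=cam("wrist",s); print(s["tool_pos"],s["eef_rot"])
hsv=cv2.cvtColor(im,cv2.COLOR_BGR2HSV)
m=cv2.inRange(hsv,(20,110,60),(38,255,255)); m=cv2.morphologyEx(m,cv2.MORPH_CLOSE,np.ones((25,25)))
n,l,st,c=cv2.connectedComponentsWithStats(m); i=1+np.argmax(st[1:,4]); print(st[i])
cnt=max(cv2.findContours((l==i).astype(np.uint8),cv2.RETR_EXTERNAL,cv2.CHAIN_APPROX_NONE)[0],key=cv2.contourArea)
W=np.array([at("wrist",p[0].astype(float),.06,C)[:2] for p in cnt],np.float32)
print(cv2.minAreaRect(W*1000))
cv2.imwrite("pics/w17m.png",cv2.resize(np.hstack([im,cv2.cvtColor(m,cv2.COLOR_GRAY2BGR)]),(800,300)))
```

```text
[ 0.6144 -0.3188  0.2087] [-179.9427   -0.0315   82.0224]
[ 158  250  257   75 4441]
((646.0274658203125, -472.1181640625), (118.24320983886719, 384.90106201171875), 81.97309112548828)
```

View pics/w17.png

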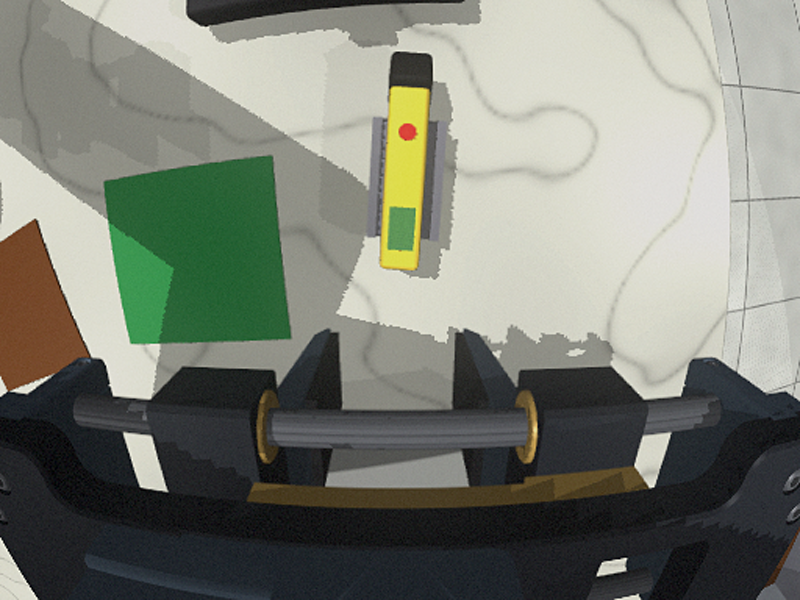

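The thermometer bar lies along the cradle, with top corners (391,87), (431,88), (417,270) and (381,267). The cradle's lip corners are about (374,117), (445,121), (434,240) and (369,236).

Run:
```python
from h import *
C=cam("wrist",dict(tool_pos=[.6144,-.3188,.2087],eef_rot=[-179.9427,-.0315,82.0224]))
f=lambda u,v,z:at("wrist",(np.array([u,v])+.5)/1.5625-.5,z,C)
an=lambda d:np.degrees(np.arctan2(d[1],d[0]))
for z,P in((.06,((391,87),(431,88),(417,270),(381,267))),(.036,((374,117),(445,121),(434,240),(369,236)))):
    q=[f(*p,z) for p in P]; h,t=(q[0]+q[1])/2,(q[2]+q[3])/2
    print("center",(h+t)/2,"len",np.linalg.norm(h-t),"w",np.linalg.norm(q[0]-q[1]),np.linalg.norm(q[2]-q[3]),"yaw",an(h-t))
    c=(h+t)/2; y=an(h-t)
    if z==.06: inc((*c[:2],.12,y),(*c[:2],.041,y))
```

```text
center [ 0.6283 -0.2472  0.06  ] len 0.126607772645357 w 0.027043575468061323 0.025446095671343504 yaw 78.34669856493771
at [ 0.6146 -0.3188  0.2091] yaw 82.04
   (np.float64(0.6283318427673698), np.float64(-0.24718098511816716), 0.12, np.float64(78.34669856493771)) -> [0.0728, 0.0037, 0.0891, 0.0645]
   (np.float64(0.6283318427673698), np.float64(-0.24718098511816716), 0.041, np.float64(78.34669856493771)) -> [0.0728, 0.0038, 0.1681, 0.0645]
center [ 0.6291 -0.2479  0.036 ] len 0.08897187937410825 w 0.0517245574108892 0.04866968481750091 yaw 78.29741057755591
```

Request:
carry_out:
  increments:
    - [0.03,0.002,0.03,0.03]
    - [0.06,0.003,0.06,0.0645]
    - [0.073,0.004,0.089,0.0645]
    - [0.073,0.004,0.11,0.0645]
    - [0.073,0.004,0.13,0.0645]
    - [0.073,0.004,0.15,0.0645]
    - [0.073,0.004,0.163,0.0645]
    - [0.073,0.004,0.168,0.0645]
    - [0.073,0.004,0.168,0.0645]
    - [0.073,0.004,0.168,0.0645]

```text
t: 49.5
tool_pos: [0.6292, -0.2484, 0.0423]
eef_rot: [179.9, 0.0, 78.3]
ft_force: [-0.0, -0.0, 0.2]
gripper_width: 0.498
gripper_force: 0.0
```

Request:
carry_out:
  increments:
    - [0,0,0,0]
    - [0,0,0,0]
    - [0,0,0,0]
    - [0,0,0,0]
    - [0,0,0,0]
    - [0,0,0,0]
    - [0,0,0,0]
    - [0,0,0,0]
  hand: -1

```text
t: 50.3
tool_pos: [0.629, -0.2485, 0.042]
eef_rot: [180.0, 0.0, 78.3]
ft_force: [-2.8, 0.5, 5.0]
gripper_width: 0.304
gripper_force: 30.0
```

Request:
carry_out:
  increments:
    - [0,0,-0.005,0]
    - [0,0,-0.015,0]
    - [0,0,-0.035,0]
    - [0,0,-0.06,0]
    - [0,0,-0.09,0]
    - [0,0,-0.115,0]
    - [0,0,-0.126,0]
    - [0,0,-0.126,0]
    - [0,0,-0.126,0]

```text
t: 51.2
tool_pos: [0.6282, -0.2481, 0.1666]
eef_rot: [-179.9, -0.0, 78.3]
ft_force: [-0.3, 0.3, -2.7]
gripper_width: 0.305
gripper_force: 30.0
```

Run:
```python
from h import *
s,im=snap("wrist","w18"); C=cam("wrist",s); R,p=pose(s); print(s["ft_force"],s["gripper_width"])
psi=np.radians(s["eef_rot"][2]); d=np.array([np.cos(psi),np.sin(psi)]); h=np.array([.5963,-.0175])
t=h-.172*d; inc((*t,.168,s["eef_rot"][2]))
# pitch check: bar top, from yellow mask in front of the fingers + front edge row
hsv=cv2.cvtColor(im,cv2.COLOR_BGR2HSV); m=cv2.inRange(hsv,(20,110,60),(38,255,255))
ys,xs=np.nonzero(m[:, 215:295]); print("yellow rows",ys.min(),ys.max(),"cols at top",xs[ys<ys.min()+4].min()+215,xs[ys<ys.min()+4].max()+215)
for zz in(.046,.049,.052): print(zz,[proj("wrist",p+R@np.array([.065,y,-zz+.0]),C) for y in(-.014,.014)])
```

```text
[-0.3399  0.323  -2.7416] 0.3052841336493291
at [ 0.6279 -0.248   0.1661] yaw 78.28
   (np.float64(0.5613752145603446), np.float64(-0.1859169212460376), 0.168, np.float64(78.28456524739136)) -> [0.0473, -0.0778, -0.0018, -0.0001]
yellow rows 135 325 cols at top 228 279
0.046 [array([224.8501, 141.6546]), array([291.0482, 141.7178])]
0.049 [array([224.1632, 142.4805]), array([291.9428, 142.546 ])]
0.052 [array([223.4429, 143.3475]), array([292.8806, 143.4153])]
```

Request:
carry_out:
  increments:
    - [0.008,-0.012,-0.002,0]
    - [0.018,-0.028,-0.002,0]
    - [0.028,-0.046,-0.002,0]
    - [0.038,-0.062,-0.002,0]
    - [0.045,-0.073,-0.002,0]
    - [0.047,-0.078,-0.002,0]
    - [0.047,-0.078,-0.002,0]
    - [0.047,-0.078,-0.002,0]
    - [0.047,-0.078,-0.002,0]
    - [0.047,-0.078,-0.002,0]

```text
t: 52.25
tool_pos: [0.5622, -0.1868, 0.1694]
eef_rot: [180.0, 0.0, 78.3]
ft_force: [0.8, 0.1, -1.6]
gripper_width: 0.305
gripper_force: 30.0
```

Run:
```python
from h import *
s,im=snap("wrist","w19"); C=cam("wrist",s); R,p=pose(s); print(p,s["eef_rot"])
hsv=cv2.cvtColor(im,cv2.COLOR_BGR2HSV); m=cv2.inRange(hsv,(20,110,60),(38,255,255))
for r in range(128,150,2):
    x=np.nonzero(m[r,205:305])[0]; print(r,(x.min()+205,x.max()+205) if len(x) else None, end=' ')
print()
for pit in(-8,-4,0,4,8):
    a=np.radians(pit); q=lambda x,z:(np.cos(a)*x+np.sin(a)*z, -np.sin(a)*x+np.cos(a)*z)  # + = nose down; about grasp pt
    o=[]
    for x,z in((.065,0.0),(.087,-.033-.0)):  # rel to grasp point approx at bar top
        X,Z=q(x,z); o+=[proj("wrist",p+R@np.array([X,y,-.018-Z]),C) for y in(-.014,.014)]
    lx,lz=q(.087,-.033); L=p+R@np.array([lx,0,-.018-lz]); v=R@np.array([np.cos(np.radians(45+pit)),0,np.sin(np.radians(45+pit))])
    e=np.array([.5963,-.0175,.069])-L; print(pit,np.round(o[:2],1).tolist(),"along",e@v,"perp",np.linalg.norm(e-(e@v)*v))
```

```text
[ 0.5622 -0.1868  0.1694] [179.9918   0.0008  78.2694]
128 None 130 None 132 None 134 None 136 (np.int64(229), np.int64(277)) 138 (np.int64(228), np.int64(279)) 140 (np.int64(228), np.int64(279)) 142 (np.int64(228), np.int64(279)) 144 (np.int64(228), np.int64(279)) 146 (np.int64(228), np.int64(279)) 148 (np.int64(228), np.int64(279)) 
-8 [[228.6, 138.5], [286.2, 138.6]] along 0.12431333781840548 perp 0.02883330533198763
-4 [[229.3, 136.6], [285.3, 136.7]] along 0.12315026075482556 perp 0.014284507057569146
0 [[230.0, 135.5], [284.3, 135.5]] along 0.12097381362069118 perp 0.0010579149719028762
4 [[230.7, 135.0], [283.5, 135.0]] along 0.11779459984766408 perp 0.014505916058207259
8 [[231.3, 135.1], [282.6, 135.1]] along 0.11362810824567307 perp 0.02849535373389988
```

Run:
```python
from h import *
s,im=snap("scene","s20"); R,p=pose(s)
hsv=cv2.cvtColor(im,cv2.COLOR_BGR2HSV); m=cv2.inRange(hsv,(20,90,50),(38,255,255))
n,l,st,c=cv2.connectedComponentsWithStats(m)
for i in range(1,n):
    if st[i,4]>60:
        ys,xs=np.nonzero(l==i); cols=np.arange(xs.min()+2,xs.max()-1)
        b=np.array([ys[xs==k].max() for k in cols]); t=np.array([ys[xs==k].min() for k in cols])
        print(st[i],"bottom slope",np.polyfit(cols,b,1),"b",b.tolist(),"t",t.tolist())
for pit in(-5,0,5):
    a=np.radians(pit); o=[]
    for x in(-.065,.065):
        z=-.030; X,Z=np.cos(a)*x+np.sin(a)*z,-np.sin(a)*x+np.cos(a)*z
        o.append(proj("scene",p+R@np.array([X,-.014,-.018-Z]))); o.append(proj("scene",p+R@np.array([X,.014,-.018-Z])))
    o=np.array(o); print(pit,o.round(1).tolist(),"slopes",(o[2]-o[0])[1]/(o[2]-o[0])[0],(o[3]-o[1])[1]/(o[3]-o[1])[0])
```

```text
[490 153  22  21 308] bottom slope [  0.4427 -51.8614] b [166, 166, 166, 167, 168, 168, 169, 169, 170, 170, 171, 171, 172, 172, 173, 173, 172, 172] t [160, 160, 159, 159, 158, 158, 157, 157, 156, 156, 155, 155, 154, 154, 153, 153, 153, 153]
[173 189  46  14 389] bottom slope [  0. 202.] b [202, 202, 202, 202, 202, 202, 202, 202, 202, 202, 202, 202, 202, 202, 202, 202, 202, 202, 202, 202, 202, 202, 202, 202, 202, 202, 202, 202, 202, 202, 202, 202, 202, 202, 202, 202, 202, 202, 202, 202, 202, 202] t [190, 192, 192, 193, 194, 194, 194, 194, 194, 194, 194, 194, 194, 195, 201, 201, 201, 201, 201, 201, 201, 201, 201, 201, 201, 193, 192, 192, 192, 193, 193, 194, 193, 189, 189, 189, 189, 189, 189, 189, 189, 189]
-5 [[174.9, 197.9], [173.5, 204.0], [219.0, 195.2], [218.3, 201.3]] slopes -0.06163076985297217 -0.06069542911620757
0 [[173.7, 196.4], [172.2, 202.5], [218.3, 196.7], [217.6, 202.8]] slopes 0.0074473133177816835 0.007658270561636439
5 [[172.7, 194.8], [171.2, 200.9], [217.4, 198.2], [216.7, 204.3]] slopes 0.07557369380600883 0.07505262217289065
```

Request:
carry_out:
  increments:
    - [0,0,0,0]
    - [0,0,0,0]
    - [0,0,0,0]
    - [0,0,0,0]
    - [0,0,0,0]
    - [0,0,0,0]
    - [0,0,0,0]
    - [0,0,0,0]
    - [0,0,0,0]
    - [0,0,0,0]
    - [0,0,0,0]
    - [0,0,0,0]
    - [0,0,0,0]
    - [0,0,0,0]
    - [0,0,0,0]
    - [0,0,0,0]
    - [0,0,0,0]
    - [0,0,0,0]
    - [0,0,0,0]
    - [0,0,0,0]

```text
t: 54.35
tool_pos: [0.5618, -0.1865, 0.1694]
eef_rot: [-180.0, 0.0, 78.3]
ft_force: [1.1, 0.2, -2.0]
gripper_width: 0.302
gripper_force: 30.0
```

Request:
carry_out:
  increments:
    - [0,0,0,0]
    - [0,0,0,0]
    - [0,0,0,0]
    - [0,0,0,0]
    - [0,0,0,0]
    - [0,0,0,0]
    - [0,0,0,0]
    - [0,0,0,0]
    - [0,0,0,0]
    - [0,0,0,0]
    - [0,0,0,0]
    - [0,0,0,0]
    - [0,0,0,0]
    - [0,0,0,0]
    - [0,0,0,0]

```text
t: 55.85
tool_pos: [0.5619, -0.1865, 0.1694]
eef_rot: [180.0, -0.0, 78.3]
ft_force: [-0.3, 0.5, -1.7]
gripper_width: 0.303
gripper_force: 30.0
```

Run:
```python
from h import *
inc((.629,-.2484,.165,78.3),(.629,-.2484,.0425,78.3))
```

```text
at [ 0.5619 -0.1865  0.1694] yaw 78.28
   (0.629, -0.2484, 0.165, 78.3) -> [-0.047, 0.0783, 0.0044, -0.0003]
   (0.629, -0.2484, 0.0425, 78.3) -> [-0.047, 0.0783, 0.1269, -0.0003]
```

Request:
carry_out:
  increments:
    - [-0.008,0.013,0,0]
    - [-0.018,0.03,0,0]
    - [-0.028,0.047,0,0]
    - [-0.038,0.063,0,0]
    - [-0.045,0.075,0,0]
    - [-0.047,0.078,0.004,0]
    - [-0.047,0.078,0.02,0]
    - [-0.047,0.078,0.045,0]
    - [-0.047,0.078,0.07,0]
    - [-0.047,0.078,0.09,0]
    - [-0.047,0.078,0.105,0]
    - [-0.047,0.078,0.115,0]
    - [-0.047,0.078,0.121,0]
    - [-0.047,0.078,0.125,0]
    - [-0.047,0.078,0.127,0]
    - [-0.047,0.078,0.127,0]
    - [-0.047,0.078,0.127,0]

```text
t: 57.55
tool_pos: [0.629, -0.2485, 0.043]
eef_rot: [180.0, 0.0, 78.3]
ft_force: [-0.1, 0.2, -0.9]
gripper_width: 0.309
gripper_force: 30.0
```

Request:
carry_out:
  increments:
    - [0,0,0.001,0]
    - [0,0,0.0015,0]
    - [0,0,0.0015,0]

```text
t: 57.85
tool_pos: [0.6291, -0.2485, 0.042]
eef_rot: [180.0, 0.0, 78.3]
ft_force: [-3.9, 1.9, 10.3]
gripper_width: 0.304
gripper_force: 30.0
```

Request:
carry_out:
  increments:
    - [0,0,0,0]
    - [0,0,0,0]
    - [0,0,0,0]
    - [0,0,0,0]
    - [0,0,0,0]
    - [0,0,0,0]
    - [0,0,-0.02,0]
    - [0,0,-0.05,0]
    - [0,0,-0.09,0]
    - [-0.03,0,-0.13,0]
    - [-0.06,0,-0.17,0]
    - [-0.07,0,-0.17,0]
    - [-0.07,0,-0.17,0]
    - [-0.07,0,-0.17,0]
  hand: 0

```text
t: 59.25
tool_pos: [0.6139, -0.3162, 0.2104]
eef_rot: [-179.9, -0.0, 78.3]
ft_force: [-0.4, 0.4, -0.0]
gripper_width: 0.5
gripper_force: 0.0
```

Run:
```python
from h import *
s,im=snap("wrist","w21"); C=cam("wrist",s); print(s["tool_pos"],s["eef_rot"],s["ft_force"])
hsv=cv2.cvtColor(im,cv2.COLOR_BGR2HSV)
m=cv2.inRange(hsv,(20,110,60),(38,255,255)); n,l,st,c=cv2.connectedComponentsWithStats(m)
for i in range(1,n):
    if st[i,4]>100:
        k=(l==i).astype(np.uint8); cnt=max(cv2.findContours(k,cv2.RETR_EXTERNAL,cv2.CHAIN_APPROX_NONE)[0],key=cv2.contourArea)
        W=np.array([at("wrist",p[0].astype(float),.06,C)[:2] for p in cnt],np.float32); print("yellow",st[i],cv2.minAreaRect(W*1000))
t=imaging.grab_frame("top"); sc=imaging.grab_frame("scene")
K=proj("top",(.5963,-.0175,.07)).astype(int); w=t[K[1]-28:K[1]+28,K[0]-28:K[0]+28]
print("top orange",[(c-28,a) for c,a in blobs(t,(5,120,80),(16,255,255),4) for c in [c-K+28]])
g=cv2.cvtColor(w,cv2.COLOR_BGR2GRAY); n,l,st,c=cv2.connectedComponentsWithStats((g>190).astype(np.uint8)); print("bright in bowl",[(c[i]-28,st[i,4]) for i in range(1,n) if st[i,4]>5])
r=lambda im:[(c,a) for c,a in blobs(im,(0,150,80),(4,255,255),8)]
print("red top",r(t),proj("top",(.638,.259,.158)))
for name in("blue",): print([(at("top",c,.055+.045),a) for c,a in blobs(t,(100,120,80),(130,255,255))])
```

```text
[ 0.6139 -0.3162  0.2104] [-179.9307   -0.0327   78.2639] [-0.4137  0.4482 -0.0064]
yellow [ 242   58   27  116 2411] ((627.591552734375, -246.8117218017578), (126.13845825195312, 27.578845977783203), 78.02708435058594)
yellow [164 250  10  40 132] ((478.6363525390625, -409.35101318359375), (62.75542449951172, 9.171985626220703), 62.95085906982422)
yellow [330 250  14  47 272] ((692.1043090820312, -460.2024230957031), (73.19474792480469, 17.036678314208984), 86.58226013183594)
yellow [ 158  298  257   27 2354] ((626.02099609375, -515.1773071289062), (31.17823028564453, 386.1509094238281), 78.26620483398438)
top orange [(array([-6.4074, -7.7407]), 27), (array([ 59. , -10.5]), 6), (array([ 2.5, -6. ]), 24)]
bright in bowl []
red top [(array([165.32, 144.44]), 25)] [164.7174 144.6919]
[(array([0.8098, 0.0231, 0.1   ]), 67), (array([0.6055, 0.0478, 0.1   ]), 40), (array([ 0.5683, -0.5194,  0.1   ]), 306), (array([ 0.5941, -0.0894,  0.1   ]), 45)]
```

The thermometer is back in its cradle, aligned, and the rod is upright. Last check: count the beads from above the bowl, with the detector calibrated on the earlier picture.

Request:
carry_out:
  increments:
    - [0.05,-0.02,0,0]
    - [0.1,-0.03,-0.01,0]
    - [0.14,-0.04,-0.02,0]
    - [0.158,-0.05,-0.02,0]
    - [0.158,-0.05,-0.02,0]
    - [0.158,-0.05,-0.02,0]
    - [0.158,-0.05,-0.02,0]
    - [0.158,-0.05,-0.02,0]

```text
t: 60.2
tool_pos: [0.5976, -0.153, 0.2305]
eef_rot: [-180.0, 0.0, 78.2]
ft_force: [-0.5, -0.9, 0.1]
gripper_width: 0.498
gripper_force: 0.0
```

```bash
cat > cnt.py <<'E'
from h import *
def count(im,C):
    k=proj("wrist",(.5963,-.0175,.07),C); x,y=int(k[0])-64,max(int(k[1])-64,0)
    w=cv2.resize(im[y:y+128,x:x+128],None,fx=4,fy=4,interpolation=cv2.INTER_CUBIC); g=cv2.GaussianBlur(cv2.cvtColor(w,cv2.COLOR_BGR2GRAY),(5,5),1)
    c=cv2.HoughCircles(g,cv2.HOUGH_GRADIENT,1,20,param1=120,param2=17,minRadius=24,maxRadius=38)
    c=[] if c is None else c[0]
    for q in c:
        P=at("wrist",q[:2]/4-.375+[x,y],.07,C)-[.5963,-.0175,0]; b=w[int(q[1])%512,int(q[0])%512].astype(int)
        if np.hypot(*P[:2])<.066: print(P[:2],q[2],b)
    n=[(P,a) for p,a in blobs(im,(4,120,50),(17,255,255),15) for P in [at("wrist",p,.07,C)[:2]-[.5963,-.0175]]]; print("orange",n)
count(cv2.imread("pics/w10_raw.png"),cam("wrist",dict(tool_pos=[.5786,-.1451,.2305],eef_rot=[179.9619,.0024,55.8513]))); print()
s,im=snap("wrist","w22"); print(s["tool_pos"],s["eef_rot"]); count(im,cam("wrist",s))
E
python3 cnt.py
```

```text
[0.0144 0.0196] 27.1 [223 224 225]
[0.0219 0.036 ] 27.2 [221 220 221]
[-0.012   0.0398] 27.1 [221 221 223]
[-0.0025  0.026 ] 31.7 [222 222 222]
[0.0054 0.0429] 28.8 [222 221 223]
[0.0344 0.0229] 28.5 [223 223 224]
orange [(array([-0.0026, -0.0114]), 384), (array([-0.315 , -0.1813]), 41)]

[ 0.5976 -0.153   0.2305] [-179.9716    0.0033   78.221 ]
[0.0107 0.0392] 27.5 [217 217 220]
[-0.0075  0.0403] 26.7 [216 217 218]
[ 0.0154 -0.0075] 35.2 [ 61 116 218]
[0.027  0.0229] 35.2 [ 60 130 217]
[ 0.0337 -0.0174] 26.8 [217 215 219]
[-0.0251  0.015 ] 28.2 [217 217 219]
orange [(array([0.0258, 0.0249]), 320), (array([ 0.02  , -0.0044]), 311), (array([-0.2818, -0.2651]), 558), (array([ 0.5088, -0.6955]), 273)]
```

Run:
```python
from h import *
s=arm.sense(); im=cv2.imread("pics/w22_raw.png"); C=cam("wrist",s)
k=proj("wrist",(.5963,-.0175,.07),C); x,y=int(k[0])-64,max(int(k[1])-64,0)
w=cv2.resize(im[y:y+128,x:x+128],None,fx=4,fy=4,interpolation=cv2.INTER_CUBIC); g=cv2.GaussianBlur(cv2.cvtColor(w,cv2.COLOR_BGR2GRAY),(5,5),1)
for p2 in(14,11):
  c=cv2.HoughCircles(g,cv2.HOUGH_GRADIENT,1,30,param1=80,param2=p2,minRadius=22,maxRadius=34)[0]
  for q in c:
    P=at("wrist",q[:2]/4-.375+[x,y],.07,C)-[.5963,-.0175,0]
    m=np.zeros(g.shape,np.uint8); cv2.circle(m,(int(q[0]),int(q[1])),int(q[2]*.7),1,-1); v=w[m>0]
    if np.hypot(*P[:2])<.062: print(p2,P[:2],q,v.mean(0).round(),v.std(0).round())
# white-ball mask: bright and unsaturated vs floor
hsv=cv2.cvtColor(im,cv2.COLOR_BGR2HSV)[y:y+128,x:x+128]
for T in(205,212):
  n,l,st,c=cv2.connectedComponentsWithStats(((hsv[...,2]>T)&(hsv[...,1]<20)).astype(np.uint8))
  print(T,[(c[i].round(),st[i,4],(at("wrist",c[i]+[x,y],.07,C)[:2]-[.5963,-.0175]).round(3)) for i in range(1,n) if st[i,4]>12])
```

```text
14 [ 0.0187 -0.0286] [349.5 329.5  28.8] [208. 211. 214.] [14. 11. 11.]
14 [0.0107 0.0392] [270.5 106.5  27.7] [211. 213. 216.] [11.  8.  8.]
14 [ 0.0345 -0.0172] [397.5 278.5  28.6] [212. 214. 217.] [10.  7.  6.]
14 [-0.0252  0.0151] [161.5 215.5  28.9] [215. 216. 219.] [7. 5. 5.]
14 [-0.0068  0.0396] [208.5 119.5  28.4] [204. 207. 210.] [19. 16. 16.]
14 [-0.0248  0.0311] [151.5 162.5  27.9] [204. 207. 210.] [19. 16. 16.]
14 [0.0298 0.0245] [349.5 140.5  28.8] [ 59. 129. 217.] [3. 3. 3.]
11 [ 0.0187 -0.0286] [349.5 329.5  28.8] [208. 211. 214.] [14. 11. 11.]
11 [0.0107 0.0392] [270.5 106.5  27.7] [211. 213. 216.] [11.  8.  8.]
11 [-0.0245  0.0125] [165.5 223.5  31.1] [206. 209. 211.] [18. 15. 15.]
11 [ 0.0345 -0.0172] [397.5 278.5  28.6] [212. 214. 217.] [10.  7.  6.]
11 [-0.0241  0.0315] [153.5 160.5  26.6] [204. 208. 210.] [18. 15. 15.]
11 [-0.0072  0.0393] [207.5 120.5  28.8] [202. 205. 208.] [21. 19. 19.]
11 [0.0283 0.0251] [343.5 139.5  27.8] [ 60. 130. 217.] [3. 3. 1.]
11 [ 0.015  -0.0062] [319.5 254.5  32.3] [ 58. 113. 200.] [10. 17. 26.]
11 [-0.0405 -0.0337] [144.5 394.5  33
[... 1439 characters left out ...]
t32(75), array([-0.008,  0.042])), (array([124.,  51.]), np.int32(48), array([ 0.066, -0.002])), (array([36., 39.]), np.int32(71), array([-0.027,  0.033])), (array([53., 47.]), np.int32(73), array([-0.01 ,  0.018])), (array([63., 43.]), np.int32(29), array([0.002, 0.021])), (array([39., 54.]), np.int32(87), array([-0.026,  0.015])), (array([34., 71.]), np.int32(188), array([-0.036, -0.003])), (array([98., 68.]), np.int32(81), array([ 0.034, -0.016])), (array([49., 68.]), np.int32(20), array([-0.019, -0.004])), (array([85., 81.]), np.int32(77), array([ 0.017, -0.027])), (array([109.,  96.]), np.int32(36), array([ 0.039, -0.049])), (array([ 15., 116.]), np.int32(643), array([-0.069, -0.047]))]
```

All six beads and both tablets are in the bowl, and the robot is clear of everything, so I hand in.

```bash
python3 -c "
from station import ticket
print(ticket.finish_job())"
```

```text
the job is handed in; nothing more can be done
None
```

I carried out every step and handed the job in at about 60 s of the 210 s allowed. The hand-in returned no verdict, but my last camera checks found the bowl seated on both pegs with all six beads and both tablets in it, the rod upright in its stand, and the thermometer level in its cradle.

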